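Check both ends of a cable coupler and file it

TASK

In the blue crate there is one straight coupler with a wide barrel on one end and a narrow barrel on the other: take it out without disturbing the other parts. Show it to the inspection camera, first the wide end and then the narrow end, each time with that end at the camera's focus point, pointing straight into the lens, and held still for about a second. Then lay it down gently, without dropping it, on the middle of the blank card in the free compartment of the grey tray, lengthwise along the compartment (either end first), leaving the other couplers where they lie and never knocking the camera.

Things in the scene. Friction and masses are not known exactly. Their poses are not given: they have to be found in the camera images.
- coupler: Bare aluminium, 0.11 to 0.23 kg, lying in the crate in any direction: a square block 36 x 36 mm, 30 mm long, with a round barrel 34 mm across on one end (wide) and 15 mm on the other (narrow), each 25 mm long; 80 mm in all. Origin: centre of the block, on the barrels' axis, 18 mm above what it lies on. x points to the wide end, z up. Grip the block's flat sides, 36 mm apart along y.
- wide_end (a point): Centre of the end face of the coupler's wide barrel, 40 mm from the origin along +x.
- narrow_end (a point): Centre of the end face of the coupler's narrow barrel, 40 mm from the origin along -x.
- crate: Fixed shallow blue plastic crate, open on top, 260 mm (its x) by 320 mm (its y), 60 mm high, walls and floor 5 mm thick; left or right of the robot's middle. Origin: centre of its underside. It holds the coupler and four other parts of the same metal, their centres at least 100 mm apart.
- twin_wide: Other part in the crate: the same block with a wide barrel on both ends, 80 mm long. Origin as for the coupler.
- twin_narrow: Other part in the crate: the same block with a narrow barrel on both ends, 80 mm long. Origin as for the coupler.
- elbow: Other part in the crate: the same block with a wide barrel on +x and a narrow one on +y, so an L. Origin: centre of the block.
- gland: Other part in the crate: a round fitting standing upright, foot 44 mm across, 54 mm high. Origin on its axis 18 mm above its foot.
- lens (a point): Centre of the front glass of the inspection camera: a white box 50 x 50 x 70 mm with a round black lens 40 mm across, on a fixed post beyond crate and tray. It looks down, 35 degrees below horizontal, back towards the robot. Axes as for focus. The lens is 295 mm above the table; the post stands 100 mm behind it, horizontally.
- focus (a point): The camera's focus point, in the air 130 mm straight in front of the lens on its line of sight. Its x axis points along that line back to the lens (away from the robot and up at 35 degrees), y is level. An end is shown when its end face is here and the coupler's axis lies along this x, shown end towards the lens.
- tray: Fixed grey plastic tray, 140 mm (its x) by 324 mm (its y), 28 mm high, walls and floor 4 mm; two dividers across y make three compartments about 103 mm wide (y) and 132 mm long (x). It stands on the side where the crate does not. Origin: centre of its underside.
- card: Blank white card, fixed on the tray floor in the middle of the one free compartment, 100 mm (x, along the compartment) by 70 mm, 2 mm thick. Origin: centre of its underside, 4 mm above the table; its x is the tray's x.
- checked_a: Coupler of the same kind, already checked, in its own compartment of the tray.
- checked_b: Second coupler already checked, in its own compartment of the tray.
- cam: The inspection camera's fixed stand: a steel foot 110 x 140 x 14 mm and a post 20 mm thick and 404 mm high with a clamp at 360 mm, post and foot 206 mm from the origin along +x. Origin: on the table straight below the focus point; the camera looks to -x and down.

How it is judged (in metres and radians):
On the way, in this order (a step that is already met when the one before it is completed fails the run):
1. the wide end is held still at the focus point, pointing into the lens (end within 25 mm, axis within 0.22 rad) (distance between wide_end and focus below 0.025 m and angle between the x axis of coupler and the x axis of focus, either way round below 0.22 rad and x of coupler in the frame of focus below -0.01 m and linear speed of coupler below 0.03 m/s), for 0.8 s.
2. then the narrow end likewise (distance between narrow_end and focus below 0.025 m and angle between the x axis of coupler and the x axis of focus, either way round below 0.22 rad and x of coupler in the frame of focus below -0.01 m and linear speed of coupler below 0.03 m/s), for 0.8 s.
At the end, for the whole second after the job is handed in: The coupler lies at rest on the card in the free compartment, its centre within 22 mm of the card's centre along and across, flat (centre 16 to 24 mm above the card's underside), its axis within 0.22 rad of the compartment's length (either way round), let go (x of coupler in the frame of card between -0.022 and 0.022 m and y of coupler in the frame of card between -0.022 and 0.022 m and z of coupler in the frame of card between 0.016 and 0.024 m and angle between the x axis of coupler and the x axis of card, either way round below 0.22 rad and linear speed of coupler below 0.02 m/s); the robot touches nothing.
It fails at once if another part in the crate is moved by more than 25 mm (distance of any of twin_wide, twin_narrow, elbow, gland from where it was at the start of the episode above 0.025 m).
It fails at once if a coupler already in the tray is moved by more than 15 mm (distance of any of checked_a, checked_b from where it was at the start of the episode above 0.015 m).
It fails at once if the camera or its stand is knocked (more than 3 N) (contact force between cam and anything else above 3 N).
It fails at once if the coupler is dropped (moving faster than 0.35 m/s with no finger on it) (contact force between the fingers and coupler below 0.05 N and linear speed of coupler above 0.35 m/s).
It also fails if it takes over 58 s, if anything falls off the work surface, if the arm or the gripper's body presses on something with over 40 N, if the wrist force passes 120 N, or if a joint passes its speed limit or range.

ROBOT

A 6-joint arm with a two-finger parallel gripper is mounted at the origin on the work surface. World frame = base frame: x ahead of the robot, y to its left, z up, the work surface at z = 0. Lengths are in mm, angles in degrees, forces in N, time in s.
With the tool pointing down it reaches from about 250 to 775 mm from the base axis. Payload 8.9 kg.
Tool frame: the origin (TCP) lies midway between the tips of the shut fingers; the grasp point (between the pads) lies 19 mm behind it; z points along the fingers, y is the line along which they close (so a half turn about z gives the same grasp; the last joint's range is limited). The gripper opens to 85 mm and grips with 20 to 120 N. Pads are 22 mm wide; open, the fingers measure 114 mm over their backs; the gripper's body (76 mm by 85 mm) begins 54 mm behind the grasp point. The pads swing forward as they close: fully open they stand 13 mm farther back than shut.
Start: joints at [-74.33, 16.656, -8.789, 64.555, 0, 82.019], TCP at [210.619, -480.899, 231.305] pointing down, gripper open.
Joint ranges: [-144.48, 144.48], [-52.06, 99.96], [-74.48, 78.29], [-112.23, 115.85], [-86.99, 84.42], [-180, 180]. Speed limits (degrees/s): [127.2, 127.2, 159.86, 180, 180, 180].

INTERFACE

Orientations are given as a 3x3 rotation matrix whose columns are the frame's x, y, z axes.
In Python, from workcell import r gives the robot as it stands. The module is installed in compiled form; this text tells all that it offers.
- The arm moves only by the tool arm_command, never from a script. Its argument "moves" is text: rows parted by semicolons, each of 4 numbers parted by spaces: the shift along the world's x, y, z in units of 40 mm (1.0 is 40 mm), then the turn about the world's z in units of 8 degrees (1.0 is 8 degrees). In form: x y z turn; .... A call has 1 to 5 rows; each row is the pose to reach, as a shift and turn from the pose commanded when the call began; what a row does not reach only later rows make up. A row lasts 1/10 s, in which the tool goes at most 50 mm and 8.59 degrees, less where a joint would pass 70% of its speed; a pose out of reach is approached as far as the arm can. A call with a gripper value outside its range is refused whole. "fingers" is the closure, from -1 (fully open) to 1 (shut), set as the call begins (left out, the last holds). The fingers move at their own pace and stop on an object; the grip force is fixed at half the most. Time passes only in rows, so rows that repeat a pose let the fingers close. It gives the time, the measured TCP pose, the force, the opening and the grip force at its end, in the units of the state.
- r.observe(): the state, without advancing time (a new reading comes with each control period).
- r.grab_frame(name): name is "scene" or "side" or "wrist"; returns the picture (384x512x3 uint8, blue, green, red); there is no depth.
- r.calibration(name): a dict with "fx", "fy", "cx", "cy" (pixels), "cam_to_world" (4x4, takes a point from camera to world coordinates). Camera axes: x right, y down, z forward; pixel columns grow to the right and rows downward; lengths in mm; the calibration is good to about 2 mm. A picture is of the moment at which its call begins: read the wrist's pose just before it. calibration takes no time and is no camera call; for the wrist camera it gives the pose at the moment of the call.
- r.close_job(): hands the job in; it is judged then, once.
The state is a dict: "time": time; "joint_pos": joint angles; "dq": joint speeds; "joint_torque": joint torques, N m; "tool_pos": TCP position; "tool_rot": TCP orientation; "force": force on the tool from outside, world axes, zero at the start; "ft_torque": the same for the moment, N m; "grip_width": finger opening in mm; "finger_force": force on a finger pad.
Only numpy, scipy, OpenCV 4.12 (cv2) and the standard library are available. Lean on these libraries where they do the work, as an engineer would, in place of code of your own. Each camera call takes 0.05 s, during which the arm holds its last target. There are 200 camera calls.

## Working session

There is one attempt and no reset: what is moved stays moved. The work goes in short steps, Python scripts to look and compute and a tool call to move; the robot and the scene stay as the last step left them, time stands still between calls to the robot, and variables do not carry over. Pictures are saved under pics/ and viewed, at most 10 in all, crops included, and the job is handed in when it is done.

Besides the shell and the picture viewer there is one more tool, called after "Request:" as a command line: name --argument value ..., lists and objects as JSON in quotes. arm_command: Moves the arm, as the interface text tells. Its arguments: {"type":"object","properties":{"moves":{"type":"string"},"fingers":{"type":"number"}},"required":["moves"]}

```bash
mkdir -p pics
cat > h.py <<'E'
import numpy as np, cv2
from workcell import r
def pix(n,p):
    c=r.calibration(n); T=np.linalg.inv(np.array(c["cam_to_world"])); q=T[:3,:3]@np.array(p,float)+T[:3,3]
    return np.array([c["fx"]*q[0]/q[2]+c["cx"], c["fy"]*q[1]/q[2]+c["cy"]])
def ray(n,uv,c=None):
    c=c or r.calibration(n); T=np.array(c["cam_to_world"]); d=T[:3,:3]@np.array([(uv[0]-c["cx"])/c["fx"],(uv[1]-c["cy"])/c["fy"],1])
    return T[:3,3],d/np.linalg.norm(d)
def atz(n,uv,z,c=None):
    o,d=ray(n,uv,c); return o+d*(z-o[2])/d[2]
def tri(*rays):
    A=sum(np.eye(3)-np.outer(d,d) for o,d in rays); b=sum((np.eye(3)-np.outer(d,d))@o for o,d in rays)
    p=np.linalg.solve(A,b); return p,[np.linalg.norm(np.cross(p-o,d)) for o,d in rays]
E
python3 - <<'E'
from h import *
np.set_printoptions(suppress=True,precision=3)
a=r.grab_frame("scene");b=r.grab_frame("side");w=r.grab_frame("wrist")
cv2.imwrite("pics/scene0.png",a);cv2.imwrite("pics/side0.png",b);cv2.imwrite("pics/wrist0.png",w)
for n in("scene","side","wrist"):
    c=r.calibration(n);print(n,c["fx"],c["cx"],c["cy"]);print(np.array(c["cam_to_world"]))
s=r.observe();print(s["time"],s["tool_rot"],s["grip_width"])
cv2.imwrite("pics/v1.png",np.hstack([cv2.resize(a,(400,300)),cv2.resize(b,(400,300))]) if 0 else cv2.resize(a,(800,600),interpolation=cv2.INTER_CUBIC))
cv2.imwrite("pics/v2.png",cv2.resize(b,(800,600),interpolation=cv2.INTER_CUBIC))
E
```

```text
scene 428.1344538610445 257.1579079800874 197.7920475538581
[[   0.816    0.39    -0.427 1009.7  ]
 [   0.578   -0.569    0.585 -577.283]
 [  -0.015   -0.724   -0.689  877.695]
 [   0.       0.       0.       1.   ]]
side 440.9571401633857 257.00070421127555 183.13844790628016
[[  -0.996   -0.061    0.071  486.614]
 [  -0.094    0.618   -0.781 1008.212]
 [   0.004   -0.784   -0.621  983.122]
 [   0.       0.       0.       1.   ]]
wrist 284.66580086646934 253.5429264871723 193.89345950671793
[[   0.401   -0.878   -0.262  277.078]
 [  -0.916   -0.384   -0.114 -450.515]
 [  -0.001    0.286   -0.958  373.753]
 [   0.       0.       0.       1.   ]]
0.15 [[ 0.916  0.401 -0.   ]
 [ 0.401 -0.916  0.001]
 [ 0.    -0.001 -1.   ]] 85.20283959253176
```

View pics/v1.png

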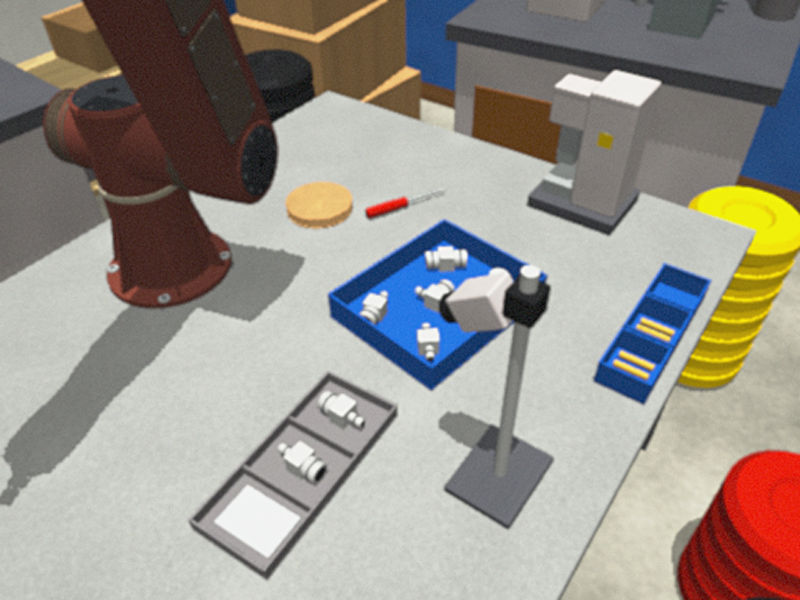

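View pics/v2.png

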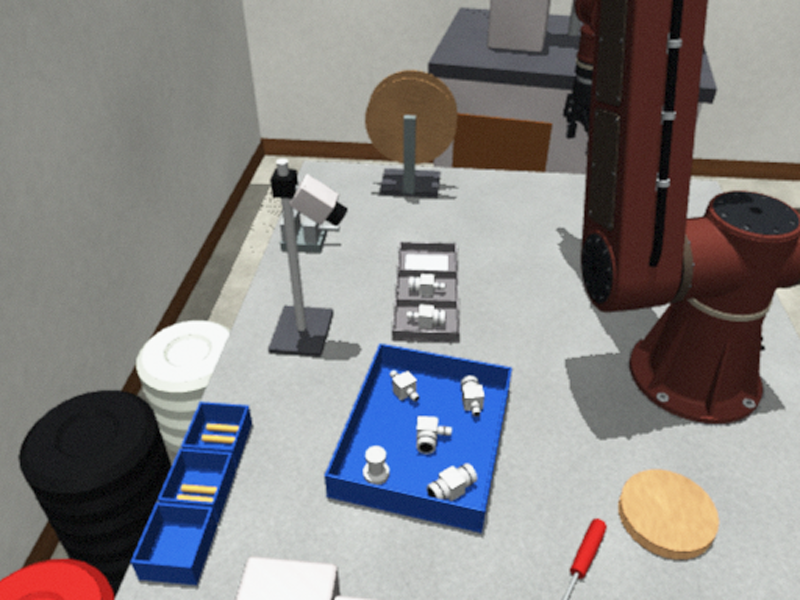

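The scene shows the crate on the left, with the coupler at about (374,306), the tray on the right with its card at (257,520), and the camera at (470,300). In the side view the coupler is at (472,393) with the lens at (340,210). Next I'll enlarge crops.

Run:
```python
from h import *
a=cv2.imread("pics/scene0.png");b=cv2.imread("pics/side0.png")
def crop(im,x,y,w,h):return cv2.resize(im[y:y+h,x:x+w],(400,300),interpolation=cv2.INTER_CUBIC)
# 50x37.5 -> use 48x36
cv2.imwrite("pics/c1.png",np.vstack([np.hstack([crop(a,216,178,48,36),crop(b,278,233,48,36)]),np.hstack([crop(a,270,165,80,60),crop(b,165,95,80,60)])]))
```

```text
(no output)
```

View pics/c1.png

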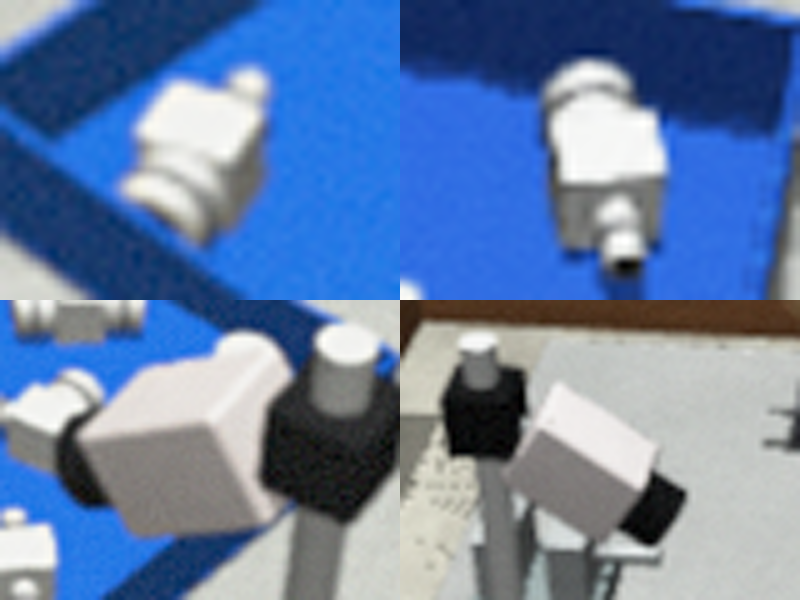

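Run:
```python
from h import *
np.set_printoptions(suppress=True,precision=1)
def t(u,v): p,e=tri(ray("scene",u),ray("side",v)); return p,np.array(e)
S=lambda x,y:(216+x/8.333,178+y/8.333)
D=lambda x,y:(278+(x-400)/8.333,233+y/8.333)
print("blocktop",t(S(200,123),D(607,145)))
for k in [(137,130),(178,80),(230,168),(262,115)]: print(atz("scene",S(*k),41)[:2],end=' ')
print()
for k in [(555,112),(558,182),(650,108),(665,170)]: print(atz("side",D(*k),41)[:2],end=' ')
print()
print("lens",t((283.6,197),(219,138.4)))
print("posttop",t((339.4,174),(181,103)))
f=1/1.5625
print("postbase",atz("scene",(502*f,472*f),14))
print("foot",[atz("scene",(x*f,y*f),14)[:2] for x,y in[(490,427),(552,460),(508,524),(446,488)]])
print("card",t((257*f,520*f),(427*f,262*f)))
print("cardc",[atz("scene",(x*f,y*f),6)[:2] for x,y in[(244,484),(303,517),(264,558),(213,520)]])
print("tray",[atz("scene",(x*f,y*f),28)[:2] for x,y in[(330,375),(397,408),(265,573),(193,522)]])
print("crate",[atz("scene",(x*f,y*f),60)[:2] for x,y in[(330,295),(445,221),(432,375),(545,272)]])
print("crateS",[atz("side",(x*f,y*f),60)[:2] for x,y in[(511,369),(380,346),(328,484),(484,513)]])
print("trayS",[atz("side",(x*f,y*f),28)[:2] for x,y in[(456,243),(402,243),(393,331),(460,332)]])
```

```text
blocktop (array([435.4, 122.6,  40.1]), array([2., 2.]))
[422.5 106.8] [418.7 135.2] [460.3 109.7] [453.6 137.2] 
[452.  108.2] [450.2 140.9] [418.9 103.1] [413.6 131.8] 
lens (array([692.4, -52.2, 296. ]), array([1.4, 1.4]))
posttop (array([795.4, -49.7, 404.4]), array([2.3, 2.3]))
postbase [800.6 -47.   14. ]
foot [array([745. ,  14.1]), array([852.1,  14.2]), array([ 848.5, -115.9]), array([ 746.8, -117.2])]
card (array([ 549.4, -311.7,    9.3]), array([3.3, 3.3]))
cardc [array([ 494. , -278.7]), array([ 602. , -268.9]), array([ 599. , -345.5]), array([ 499.5, -346. ])]
tray [array([476.4, -54.8]), array([609.1, -47.4]), array([ 624.8, -365.5]), array([ 491.7, -369.9])]
crate [array([373.8,  73. ]), array([424.4, 380.7]), array([631.7,  18.6]), array([666. , 350.3])]
crateS [array([364.8,  76.6]), array([616.6,  38.4]), array([661.1, 361.3]), array([415.1, 390. ])]
trayS [array([ 480.5, -373.3]), array([ 610.9, -360.4]), array([599.8, -42.5]), array([462.1, -52.9])]
```

Request:
arm_command --moves "0.38 1 0 0.63;0.75 2 0 1.25;1.13 3 0 1.9;1.5 4 0 2.5;1.87 5 0 3.1" --fingers -1

```text
time: 0.65
tool_pos: [285.6, -279.2, 231.2]
tool_rot: [[0.661, 0.75, 0.0], [0.75, -0.661, 0.0], [0.0, -0.0, -1.0]]
force: [0.7, -0.2, 0.2]
grip_width: 85.4
finger_force: 0.0
```

Request:
arm_command --moves "0.38 1 0 0.63;0.75 2 0 1.25;1.13 3 0 1.9;1.5 4 0 2.5;1.87 5 0 3.1"

```text
time: 1.15
tool_pos: [360.4, -79.2, 231.4]
tool_rot: [[0.285, 0.959, 0.0], [0.959, -0.285, -0.0], [-0.0, 0.0, -1.0]]
force: [0.8, -0.2, -0.9]
grip_width: 85.2
finger_force: 0.0
```

Request:
arm_command --moves "0.38 1 0 0.63;0.75 2 0 1.25;1.13 3 0 1.9;1.5 4 0 2.5;1.87 5 0 3.1"

```text
time: 1.65
tool_pos: [435.2, 121.0, 231.3]
tool_rot: [[-0.144, 0.99, 0.0], [0.99, 0.144, -0.0], [-0.0, 0.0, -1.0]]
force: [0.4, -0.8, 0.3]
grip_width: 85.2
finger_force: 0.0
```

Run:
```python
from h import *
import pickle
np.set_printoptions(suppress=True,precision=3)
c=r.calibration("wrist");w=r.grab_frame("wrist");pickle.dump(c,open("w1.pkl","wb"))
cv2.imwrite("pics/w1.png",w);cv2.imwrite("pics/w1b.png",cv2.resize(w,(800,600),interpolation=cv2.INTER_CUBIC))
s=r.observe();print(s["time"],s["tool_pos"],s["tool_rot"],s["joint_pos"]);print(pix("wrist",(435.4,122.6,41))*1.5625)
```

```text
1.7 [437.094 125.638 231.251] [[-0.151  0.989  0.002]
 [ 0.988  0.151  0.003]
 [ 0.003  0.002 -1.   ]] [  6.697   8.909 -18.896  62.076   0.16   88.001]
[392.864 275.018]
```

View pics/w1b.png

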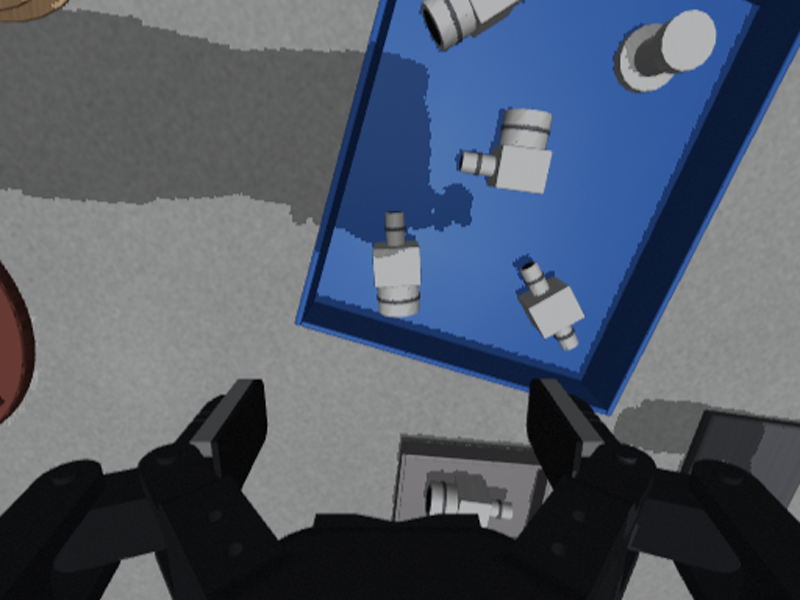

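Wrist view: block top centre at (397.5,264.5), narrow end (394,212) and wide end (399,315). The south rim runs from (297,322) to (608,412). The arm was still settling, so I'll check for shift.

Run:
```python
from h import *
import pickle
np.set_printoptions(suppress=True,precision=3)
s=r.observe()
c=r.calibration("wrist");w=r.grab_frame("wrist")
g=lambda i:np.float32(cv2.cvtColor(i,cv2.COLOR_BGR2GRAY)[:210,150:400])
sh=np.array(cv2.phaseCorrelate(g(cv2.imread("pics/w1.png")),g(w))[0]);print(sh,s["time"],s["tool_pos"],s["tool_rot"])
f=1/1.5625
A=lambda x,y,z:atz("wrist",np.array([x,y])*f+sh,z,c)[:2]
print("top",A(397.5,264.5,41)); 
for p in [(373,246),(418,240),(422,283),(378,289)]: print(A(*p,41))
print("narrow",A(394,212,23+7),"wide",A(399,315,25))
print("rim",A(297,322,60),A(608,412,60))
print("tri",tri(ray("wrist",np.array([397.5,264.5])*f+sh,c),ray("scene",(240,192.8)),ray("side",(302.8,250.4))))
```

```text
[-2.146  4.064] 1.7 [437.094 125.638 231.251] [[-0.151  0.989  0.002]
 [ 0.988  0.151  0.003]
 [ 0.003  0.002 -1.   ]]
top [435.885 125.975]
[415.445 137.31 ]
[448.335 146.92 ]
[456.828 114.362]
[423.803 104.473]
narrow [427.457 163.693] wide [443.983  80.439]
rim [367.45  75.3 ] [619.512  36.402]
tri (array([435.528, 123.914,  39.836]), [np.float64(1.8141654413642514), np.float64(1.7671503750285449), np.float64(2.726660546323974)])
```

Request:
arm_command --moves "0 0 -1 0.2;0 0 -2 0.44;0 0 -2.75 0.44;0 0 -2.75 0.44;0 0 -2.75 0.44"

```text
time: 2.25
tool_pos: [434.8, 118.8, 121.8]
tool_rot: [[-0.2, 0.98, -0.001], [0.98, 0.2, -0.0], [0.0, -0.001, -1.0]]
force: [-0.6, 0.2, 0.2]
grip_width: 85.5
finger_force: 0.0
```

Run:
```python
from h import *
s=r.observe();print(s["time"],s["tool_pos"],s["tool_rot"][0],s["dq"]);s=r.observe();print(s["tool_pos"])
c=r.calibration("wrist");w=r.grab_frame("wrist")
cv2.imwrite("pics/w2.png",w);np.save("w2.npy",c["cam_to_world"])
print(pix("wrist",(435.6,125,41)),pix("wrist",(435.6,125,23)))
s=r.observe();print(s["time"],s["tool_pos"])
cv2.imwrite("pics/w2b.png",cv2.resize(w[40:340,60:460],(800,600),interpolation=cv2.INTER_CUBIC))
```

```text
2.25 [434.82657437 118.75625912 121.79074676] [-1.99846365e-01  9.79826821e-01 -9.11759187e-04] [ 0.0262359  -1.44217948  1.82558333  0.2903417   0.04913353 -0.10509441]
[434.82657437 118.75625912 121.79074676]
[254.64807124 194.76299008] [254.551506   188.87958159]
2.3 [435.7734615  118.90208827 122.58832339]
```

View pics/w2b.png

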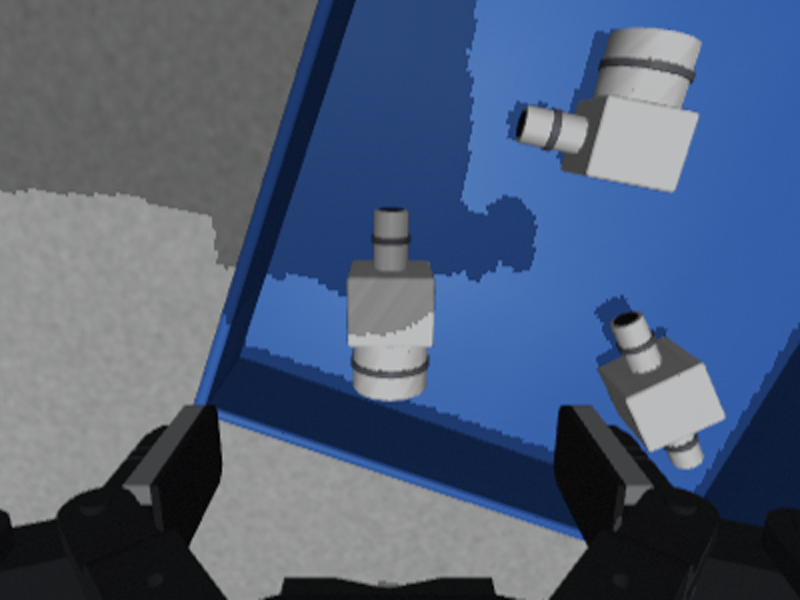

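The wrist crop shows the coupler aligned with the tool, with the block top centred at (390,312). The left crate wall is close, so I'll open only partway.

Request:
arm_command --moves "0 0.13 0 0;0 0.13 -0.4 0;0 0.13 -0.75 0;0 0.13 -0.75 0;0 0.13 -0.75 0" --fingers -0.35

```text
time: 2.8
tool_pos: [435.6, 124.5, 92.3]
tool_rot: [[-0.201, 0.98, 0.001], [0.98, 0.201, 0.0], [-0.0, 0.001, -1.0]]
force: [0.0, -0.9, 0.6]
grip_width: 57.7
finger_force: 0.0
```

Request:
arm_command --moves "0 0 -0.6 0;0 0 -1.2 0;0 0 -1.7 0;0 0 -2.1 0;0 0 -2.1 0"

```text
time: 3.3
tool_pos: [437.5, 124.5, 7.8]
tool_rot: [[-0.2, 0.98, 0.004], [0.98, 0.2, 0.0], [-0.001, 0.004, -1.0]]
force: [3.0, 0.4, 1.3]
grip_width: 57.6
finger_force: 0.0
```

Request:
arm_command --moves "0 0 0 0;0 0 0 0;0 0 0 0;0 0 0 0;0 0 0 0" --fingers 1

```text
time: 3.8
tool_pos: [435.6, 124.5, 8.3]
tool_rot: [[-0.201, 0.98, 0.001], [0.98, 0.201, 0.0], [-0.0, 0.001, -1.0]]
force: [-0.7, -0.7, 5.8]
grip_width: 35.2
finger_force: 60.4
```

Request:
arm_command --moves "0 0 0.5 0;0 0 1.2 0;0 0 2 0;0 0 2 0;0 0 2 0"

```text
time: 4.3
tool_pos: [435.4, 124.4, 87.9]
tool_rot: [[-0.201, 0.98, 0.002], [0.98, 0.201, 0.0], [-0.0, 0.002, -1.0]]
force: [-0.6, 0.2, -2.5]
grip_width: 35.3
finger_force: 60.5
```

Request:
arm_command --moves "0.1 -0.2 0 -0.9;0.2 -0.45 0 -1.8;0.36 -0.72 0 -2.52;0.36 -0.72 0 -2.52;0.36 -0.72 0 -2.52"

```text
time: 4.8
tool_pos: [448.5, 95.5, 86.4]
tool_rot: [[0.147, 0.989, -0.002], [0.989, -0.147, 0.0], [-0.0, -0.002, -1.0]]
force: [-0.4, -0.7, -2.1]
grip_width: 35.5
finger_force: 60.3
```

Run:
```python
from h import *
s=r.observe();print(s["time"],s["tool_pos"],s["tool_rot"][0],s["grip_width"],s["finger_force"],s["force"])
a=r.grab_frame("side")
x,y=pix("side",(450,85,75)).astype(int)
b=r.grab_frame("scene");u,v=pix("scene",(450,85,75)).astype(int)
C=lambda im,x,y:cv2.resize(im[y-50:y+50,x-35:x+35],(400,571),interpolation=cv2.INTER_CUBIC)
cv2.imwrite("pics/s3.png",np.hstack([C(a,x,y),C(b,u,v)]))
```

```text
4.8 [448.45546932  95.52885028  86.39433085] [ 0.14735917  0.9890809  -0.00206009] 35.50112493923567 60.27850270271301 [-0.36569582 -0.66735127 -2.05785535]
```

View pics/s3.png

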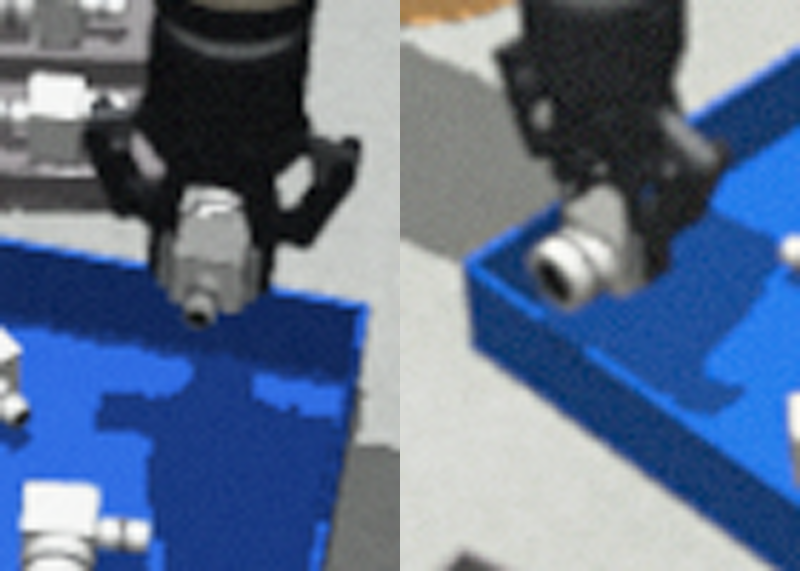

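The coupler is held level, with its wide end above the south rim and the rest of the crate undisturbed. Next I press gently on the rim to pivot it in the pads.

Request:
arm_command --moves "0 0 -0.4 0;0 0 -0.6 0;0 0 -0.67 0;0 0 -0.75 0;0 0 -0.75 0"

```text
time: 5.4
tool_pos: [449.2, 97.3, 58.3]
tool_rot: [[0.147, 0.989, 0.0], [0.989, -0.147, 0.003], [0.003, -0.0, -1.0]]
force: [-4.6, 8.3, 18.8]
grip_width: 35.2
finger_force: 64.6
```

Request:
arm_command --moves "0 0 -0.06 0;0 0 -0.12 0;0 0 -0.18 0;0 0 -0.18 0"

```text
time: 5.8
tool_pos: [449.4, 98.7, 51.4]
tool_rot: [[0.147, 0.989, 0.001], [0.989, -0.147, 0.006], [0.006, -0.0, -1.0]]
force: [-7.1, 16.5, 23.4]
grip_width: 35.2
finger_force: 69.5
```

Request:
arm_command --moves "0 0 -0.05 0;0 0 -0.1 0;0 0 -0.15 0;0 0 -0.15 0"

```text
time: 6.2
tool_pos: [449.5, 99.1, 45.6]
tool_rot: [[0.146, 0.989, 0.001], [0.989, -0.146, 0.007], [0.007, -0.0, -1.0]]
force: [-7.2, 18.9, 24.7]
grip_width: 35.3
finger_force: 72.7
```

```bash
cat > look.py <<'E'
from h import *
import sys
def look(p,name):
    s=r.observe();print(s["time"],s["tool_pos"].round(1) if hasattr(s["tool_pos"],'round') else s["tool_pos"],np.round(s["tool_rot"][0],3),s["grip_width"],np.round(s["force"],1))
    C=lambda im,x,y:cv2.resize(im[max(y-50,0):y+50,max(x-35,0):x+35],(400,571),interpolation=cv2.INTER_CUBIC)
    o=[]
    for n in("side","scene"):
        im=r.grab_frame(n);x,y=pix(n,p).astype(int);o.append(C(im,x,y))
        print(n,"crop origin",x-35,y-50); cv2.imwrite("pics/raw_%s_%s.png"%(n,name),im)
    cv2.imwrite("pics/%s.png"%name,np.hstack(o))
if __name__=="__main__": look([float(v) for v in sys.argv[2:5]],sys.argv[1])
E
python3 look.py l4 450 85 65
```

```text
6.2 [449.5  99.1  45.6] [0.146 0.989 0.001] 35.29647071879454 [-7.2 18.9 24.7]
side crop origin 262 184
scene crop origin 199 145
```

View pics/l4.png

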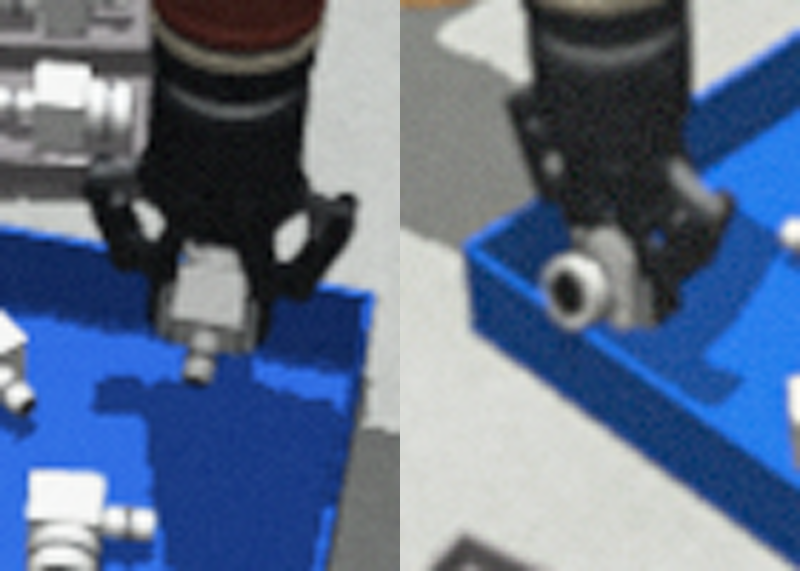

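Pivoting works: the wide end now points up, with its face at (570,292) in the scene crop and the narrow end at (200,372) in the side crop. Now I'll estimate the angle.

```bash
cat > ang.py <<'E'
from h import *
from scipy.optimize import least_squares
def fit(tcp,az,obs,off0=14.7):
    # obs: list of (cam, sgn(+1 wide/-1 narrow), uv); unknown tilt, axial shift, height offset
    hd=np.array([np.cos(az),np.sin(az),0])
    def pos(q,s): return np.array(tcp)+[0,0,q[2]]+hd*q[1]+s*40*(hd*np.cos(q[0])+np.array([0,0,np.sin(q[0])]))
    def res(q): return np.concatenate([pix(n,pos(q,s))-uv for n,s,uv in obs]+[[ (q[1])/4,(q[2]-off0)/4]])
    o=least_squares(res,[0.3,0,off0]); return np.degrees(o.x[0]),o.x[1:],np.round(o.fun,1)
E
python3 - <<'E'
from ang import *
print(fit((449.5,99.1,45.6),np.radians(-98.4),[("scene",1,(228.75,196.1)),("side",-1,(297,249.1))]))
E
```

```text
(np.float64(14.454077164448506), array([-0.31210199, 20.83805982]), array([-1.1,  0.5, -1.5,  1.1, -0.1,  1.5]))
```

Request:
arm_command --moves "0 0 -0.08 0;0 0 -0.16 0;0 0 -0.24 0;0 0 -0.24 0"

```text
time: 6.7
tool_pos: [449.3, 98.3, 35.4]
tool_rot: [[0.147, 0.989, 0.0], [0.989, -0.147, 0.005], [0.005, -0.0, -1.0]]
force: [-4.8, 13.7, 15.4]
grip_width: 35.4
finger_force: 72.6
```

```bash
python3 look.py l5 450 85 65; cp pics/l5.png /tmp/
python3 - <<'E'
import cv2,numpy as np
a=cv2.imread("pics/l4.png");b=cv2.imread("pics/l5.png")
cv2.imwrite("pics/l5b.png",b)
E
```

```text
6.7 [449.3  98.3  35.4] [0.147 0.989 0.   ] 35.35075774757507 [-4.8 13.7 15.4]
side crop origin 262 184
scene crop origin 199 145
```

View pics/l5b.png

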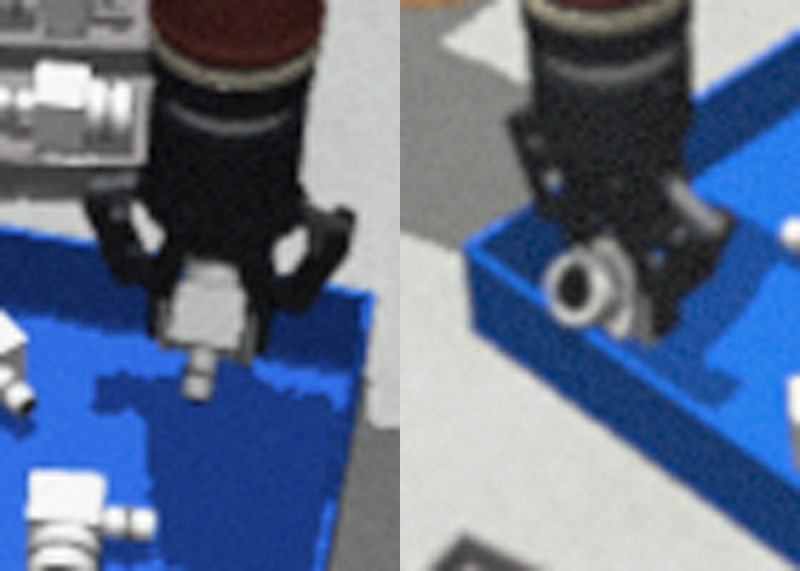

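Tilt has increased: the wide face is at (575,285) in the scene crop and the narrow end at (197,392) in the side crop.

Run:
```python
from ang import *
for o in (14.7,20,25): print(fit((449.3,98.3,35.4),np.radians(-98.4),[("scene",1,(229.6,194.9)),("side",-1,(296.5,252.6))],o))
```

```text
(np.float64(44.40692304013019), array([ 3.99312079, 17.45452997]), array([-0.7, -0.5, -0.7,  1.3,  1. ,  0.7]))
(np.float64(36.70483197944815), array([ 1.30312336, 21.6765512 ]), array([-0.9, -0.4, -0.9,  0.9,  0.3,  0.4]))
(np.float64(30.823270601303495), array([-0.8369856 , 25.02054867]), array([-1. , -0.3, -1. ,  0.4, -0.2,  0. ]))
```

Request:
arm_command --moves "0 0.05 0.4 0;0 0.05 0.9 0;0 0.05 1.4 0;0 0.05 1.75 0"

```text
time: 7.2
tool_pos: [449.5, 97.8, 105.6]
tool_rot: [[0.148, 0.989, 0.001], [0.989, -0.148, 0.0], [0.0, 0.001, -1.0]]
force: [0.1, -0.5, -2.2]
grip_width: 35.4
finger_force: 70.2
```

Request:
arm_command --moves "0.15 -0.25 0.15 0.8;0.3 -0.5 0.3 1.6;0.45 -0.75 0.45 2.4;0.6 -1 0.6 3.2;0.8 -1.25 0.7 4.1"

```text
time: 7.7
tool_pos: [481.2, 47.4, 132.8]
tool_rot: [[-0.416, 0.91, -0.0], [0.91, 0.416, 0.0], [0.0, -0.0, -1.0]]
force: [0.1, 0.3, -2.0]
grip_width: 35.3
finger_force: 70.3
```

Request:
arm_command --moves "0.15 -0.25 0.15 0.8;0.3 -0.5 0.3 1.6;0.45 -0.75 0.45 2.4;0.6 -1 0.5 3.2;0.8 -1.25 0.55 4.1"

```text
time: 8.2
tool_pos: [513.2, -2.5, 154.5]
tool_rot: [[-0.842, 0.539, -0.001], [0.539, 0.842, 0.0], [0.001, -0.0, -1.0]]
force: [-0.4, -0.3, -1.6]
grip_width: 35.4
finger_force: 70.3
```

Request:
arm_command --moves "0.2 -0.25 0.15 0.8;0.4 -0.5 0.3 1.6;0.6 -0.75 0.4 2.4;0.8 -1 0.5 3.2;1.0 -1.25 0.53 4.1"

```text
time: 8.7
tool_pos: [553.6, -52.6, 175.9]
tool_rot: [[-1.0, -0.003, -0.0], [-0.003, 1.0, 0.0], [0.0, 0.0, -1.0]]
force: [0.3, 0.4, -2.5]
grip_width: 35.4
finger_force: 70.3
```

```bash
python3 look.py l6 565 -51 205
```

```text
8.7 [553.6 -52.6 175.9] [-1.    -0.003 -0.   ] 35.40383374829965 [ 0.3  0.4 -2.5]
side crop origin 228 116
scene crop origin 200 154
```

View pics/l6.png

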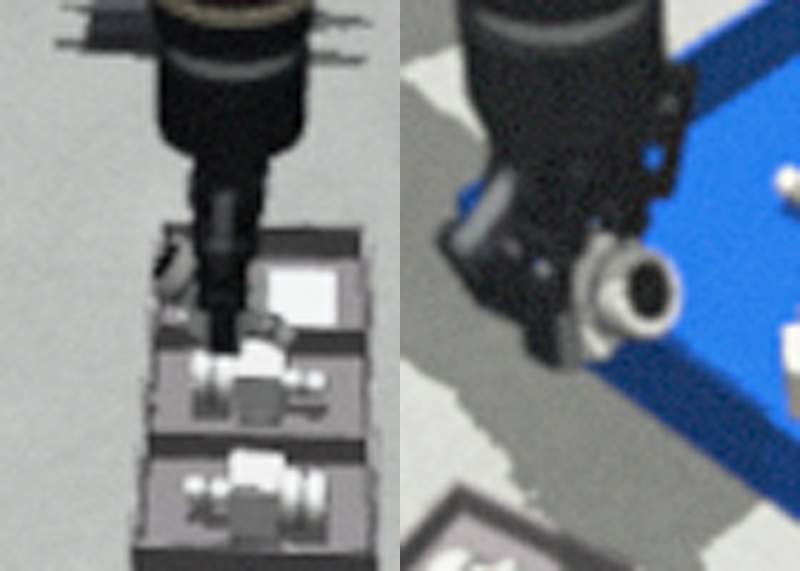

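In the side crop the wide face is at (170,262) and the narrow tip at (289,333), either side of the finger. In the scene crop the wide face is at (650,292).

Run:
```python
from ang import *
W=("scene",1,(243.75,205.1));V=("side",1,(257.8,161.9));N=("side",-1,(278.6,174.3))
for o in (14.7,20,25): print(fit((553.6,-52.6,175.9),0.0,[W,V,N],o))
print(tri(ray("scene",W[2]),ray("side",V[2])))
p=tri(ray("scene",(283.6,197)),ray("side",(219,138.4)))[0];print(p)
```

```text
(np.float64(30.89634557665922), array([-1.4433473 , 20.00729482]), array([-1.1, -0.3, -1.7,  0.8,  0. ,  0.8, -0.4,  1.3]))
(np.float64(30.220394891339225), array([-1.42509636, 21.26422407]), array([-1. , -0.5, -1.8,  0.6,  0.1,  0.4, -0.4,  0.3]))
(np.float64(29.5777156072804), array([-1.40778191, 22.4485187 ]), array([-0.9, -0.7, -1.9,  0.4,  0.2, -0. , -0.4, -0.6]))
(array([585.09460385, -52.95082642, 217.40179813]), [np.float64(4.10101481296448), np.float64(4.101014812964668)])
[692.3768667  -52.19709455 295.97125775]
```

Tilt is about 31° and the end is within 4 mm of the focus. I'll nudge it and hold.

Request:
arm_command --moves "0 0.04 0.07 0;0 0.04 0.07 0;0 0.04 0.07 0;0 0.04 0.07 0;0 0.04 0.07 0"

```text
time: 9.3
tool_pos: [553.3, -50.7, 178.5]
tool_rot: [[-1.0, 0.004, -0.0], [0.004, 1.0, 0.0], [0.0, 0.0, -1.0]]
force: [-0.1, 1.1, -1.5]
grip_width: 35.2
finger_force: 70.3
```

Request:
arm_command --moves "0 0 0 0;0 0 0 0;0 0 0 0;0 0 0 0;0 0 0 0"

```text
time: 9.8
tool_pos: [553.4, -50.9, 178.5]
tool_rot: [[-1.0, 0.003, -0.0], [0.003, 1.0, 0.0], [0.0, 0.0, -1.0]]
force: [-0.4, -0.5, -2.0]
grip_width: 35.3
finger_force: 70.3
```

Request:
arm_command --moves "0 0 0 0;0 0 0 0;0 0 0 0;0 0 0 0;0 0 0 0"

```text
time: 10.3
tool_pos: [553.4, -50.9, 178.5]
tool_rot: [[-1.0, 0.003, -0.0], [0.003, 1.0, -0.0], [0.0, -0.0, -1.0]]
force: [0.4, 0.4, -1.5]
grip_width: 35.2
finger_force: 70.3
```

Request:
arm_command --moves "-0.15 0.17 -0.1 -0.9;-0.3 0.34 -0.3 -1.9;-0.5 0.5 -0.5 -2.9;-0.7 0.7 -0.7 -3.8;-0.8 0.85 -0.8 -4.8"

```text
time: 10.8
tool_pos: [520.4, -16.4, 145.9]
tool_rot: [[-0.778, 0.628, -0.001], [0.628, 0.778, 0.0], [0.001, -0.001, -1.0]]
force: [-0.4, 0.5, -1.2]
grip_width: 35.6
finger_force: 70.2
```

Request:
arm_command --moves "-0.15 0.17 -0.1 -0.9;-0.3 0.34 -0.3 -1.9;-0.5 0.5 -0.5 -2.9;-0.7 0.7 -0.6 -3.8;-0.8 0.85 -0.7 -4.8"

```text
time: 11.3
tool_pos: [488.6, 17.5, 118.2]
tool_rot: [[-0.22, 0.975, -0.001], [0.975, 0.22, 0.0], [0.0, -0.001, -1.0]]
force: [-0.9, 0.4, -1.4]
grip_width: 35.3
finger_force: 70.2
```

Request:
arm_command --moves "-0.15 0.17 -0.1 -0.9;-0.25 0.3 -0.2 -1.8;-0.33 0.46 -0.3 -2.7;-0.33 0.46 -0.3 -2.74;-0.33 0.46 -0.3 -2.74"

```text
time: 11.8
tool_pos: [476.5, 35.4, 106.7]
tool_rot: [[0.151, 0.989, 0.0], [0.989, -0.151, -0.0], [-0.0, 0.0, -1.0]]
force: [-0.3, -0.2, -1.3]
grip_width: 35.3
finger_force: 70.2
```

Request:
arm_command --moves "0 0 -0.5 0;0 0 -0.9 0;0 0 -1.05 0;0 0 -1.05 0"

```text
time: 12.2
tool_pos: [476.4, 35.5, 64.4]
tool_rot: [[0.153, 0.988, -0.0], [0.988, -0.153, 0.001], [0.001, -0.0, -1.0]]
force: [0.1, 0.9, -1.2]
grip_width: 35.2
finger_force: 70.5
```

Request:
arm_command --moves "0 0 -0.08 0;0 0 -0.15 0;0 0 -0.15 0"

```text
time: 12.5
tool_pos: [480.0, 36.4, 61.0]
tool_rot: [[0.153, 0.988, 0.007], [0.988, -0.153, 0.003], [0.004, 0.007, -1.0]]
force: [4.9, 7.6, 10.1]
grip_width: 35.6
finger_force: 72.3
```

Request:
arm_command --moves "0 0 -0.08 0;0 0 -0.15 0;0 0 -0.15 0"

```text
time: 12.8
tool_pos: [481.3, 34.9, 56.2]
tool_rot: [[0.154, 0.988, 0.01], [0.988, -0.154, -0.001], [0.001, 0.01, -1.0]]
force: [2.2, 0.4, 27.6]
grip_width: 35.5
finger_force: 76.2
```

Request:
arm_command --moves "0 0 -0.08 0;0 0 -0.16 0;0 0 -0.25 0;0 0 -0.25 0"

```text
time: 13.2
tool_pos: [482.0, 32.9, 46.7]
tool_rot: [[0.155, 0.988, 0.011], [0.988, -0.155, -0.005], [-0.003, 0.012, -1.0]]
force: [-0.4, -11.4, 35.1]
grip_width: 35.7
finger_force: 78.5
```

```bash
python3 look.py l7 480 40 68
python3 - <<'E'
import cv2
b=cv2.imread("pics/raw_scene_l7.png",0);import sys
from h import pix
x,y=pix("scene",(480,40,65)).astype(int);print("origin",x-20,y-16)
for row in b[y-16:y+20,x-20:x+24]: print("".join(f"{v//10:3d}" for v in row))
E
```

```text
13.2 [482.   32.9  46.7] [0.155 0.988 0.011] 35.660165003983664 [ -0.4 -11.4  35.1]
side crop origin 253 172
scene crop origin 198 158
origin 213 193
  4  5  4  3  3  4  3  4  3  3  3  3  2  2  3  3  4  4  4  3  3  3  3  3  4  3  5  8 12 15 14 12 10  7  8  9 10 11 11 11 11 10 10 11
  5  5  4  4  3  3  2  3  3  3  2  3  2  4  2  3  3  3  4  3  2  3  3  3  4  4  4  6 11 15 15 14 12 10  7  8  9 10 11 11 11 11 11 11
  5  4  5  3  3  3  4  3  3  3  3  3  3  3  3  3  3  3  3  3  3  4  3  3  3  3  3  5  8 12 15 15 14 12  9  7  7  8 10 10 11 11 11 11
  5  5  5  4  3  4  3  3  3  3  2  2  3  3  3  3  2  3  3  3  2  2  3  3  3  3  3  4  6  9 12 14 15 14 12  9  7  7  8  9 10 11 10 11
  5  4  4  5  4  2  3  3  3  3  3  3  2  4  4  4  3  3  3  3  3  3  3  3  3  3  3  3  4  7 10 13 15 15 14 12  8  7  6  7  8  9 11 11
  4  5  4  5  4  4  4  4  4  2  3  2  3  4  4  3  3  3  3  3  3  4  3  3  3  3  3  4  4  5  7 10 13 15 14 13 12  9  7  6  7  8  9 10
  5  5  5  5  4  5  4  5  3  2  3  4  3  3  4  4  5  6  3  3  2  4  3  3  4  4  4  4  4  5  5  7  9 11 13 14 12  9  6  5  6  7  8  8
  4  4  5  5  4  4 
[... 3137 characters left out ...]
 5  5  4  4  4  5  5  4  5  5  4  5
 21 22 21 21 21 21 21 21 21 22 20 15 13 13 13 13 13 13 13 13 13 13 13 13 13 13 12 10  7  6  5  5  4  4  4  5  5  5  4  5  4  6  5  5
 21 21 21 21 21 21 21 21 21 21 20 17 14 13 13 13 13 13 13 12 13 13 13 13 13 13 13 12 11  8  6  5  4  4  5  5  4  4  5  5  5  6  5  6
 22 21 21 21 21 21 21 21 21 21 19 16 13 13 13 13 13 13 13 13 13 13 13 13 13 13 12 13 12 11  9  7  6  5  5  5  4  5  4  5  5  5  5  5
 21 21 21 21 21 22 22 22 21 19 16 13 13 13 13 13 13 13 13 13 12 13 13 13 13 12 13 13 13 13 12 10  8  6  5  5  5  4  5  5  5  5  6  5
 22 21 21 21 21 21 21 21 19 16 13 13 13 13 13 13 13 13 13 13 13 13 13 13 13 13 13 13 13 13 13 12 10  8  6  4  5  4  5  4  5  6  5  5
```

Run:
```python
from ang import *
for o in (20,24,28): print(fit((482,32.9,46.7),np.radians(-98.9),[("scene",1,(220.8,214.0))],o))
```

```text
(np.float64(22.564322846962025), array([ 2.0151686 , 20.83734477]), array([0.5, 0.1, 0.5, 0.2]))
(np.float64(18.008216968968316), array([ 1.44957182, 24.47123177]), array([0.4, 0.1, 0.4, 0.1]))
(np.float64(13.13735924797238), array([ 0.9660018 , 28.22546004]), array([0.2, 0. , 0.2, 0.1]))
```

Request:
arm_command --moves "0 0 0.4 0;0 0 0.9 0;0 0 1.5 0;0 0 1.5 0"

```text
time: 13.7
tool_pos: [478.7, 35.1, 105.6]
tool_rot: [[0.154, 0.988, 0.006], [0.988, -0.154, -0.001], [0.0, 0.006, -1.0]]
force: [0.8, 0.3, -2.2]
grip_width: 35.4
finger_force: 74.0
```

Request:
arm_command --moves "-0.5 0.6 0 0;-1 1.2 0 0;-1.6 1.9 0 0;-2.2 2.6 0 0;-2.35 2.87 0 0"

```text
time: 14.2
tool_pos: [379.4, 151.6, 101.9]
tool_rot: [[0.152, 0.988, -0.002], [0.988, -0.152, -0.0], [-0.0, -0.002, -1.0]]
force: [-0.1, 0.0, -1.8]
grip_width: 35.1
finger_force: 73.8
```

Request:
arm_command --moves "0 0 -0.4 0;0 0 -0.8 0;0 0 -0.95 0;0 0 -0.95 0"

```text
time: 14.6
tool_pos: [381.9, 149.9, 63.8]
tool_rot: [[0.155, 0.988, -0.001], [0.988, -0.155, -0.0], [-0.001, -0.001, -1.0]]
force: [-0.2, -0.5, -2.3]
grip_width: 35.2
finger_force: 73.8
```

```bash
python3 look.py l8 384 150 75
python3 - <<'E'
from h import *
s=r.observe();print(s["tool_pos"])
w=r.grab_frame("wrist");cv2.imwrite("pics/w8.png",w)
for z in (60,):
  for y in (75,120,150,200): 
    x=368.7+0.1645*(y-75); print(pix("wrist",(x,y,z)).round(),pix("wrist",(x+5,y,z)).round(),pix("scene",(x,y,z)).round(),pix("side",(x,y,z)).round())
E
```

```text
14.6 [381.9 149.9  63.8] [ 0.155  0.988 -0.001] 35.153129898521996 [-0.2 -0.5 -2.3]
side crop origin 286 200
scene crop origin 195 121
[382.6328671  150.11121889  64.73187235]
[251. 351.] [258. 350.] [210. 188.] [326. 236.]
[251. 290.] [259. 289.] [222. 180.] [324. 247.]
[251. 244.] [260. 243.] [230. 175.] [322. 254.]
[251. 156.] [261. 155.] [242. 167.] [319. 268.]
```

Run:
```python
import cv2
w=cv2.imread("pics/w8.png")
for y in (110,140,156,200): print(y,[tuple(int(k)//10 for k in w[y,x]) for x in range(236,284,3)])
g=cv2.cvtColor(w,cv2.COLOR_BGR2GRAY)
for y in range(150,330,6): print(y,"".join(f"{g[y,x]//10:3d}" for x in range(190,320,4)))
```

```text
110 [(10, 10, 10), (10, 10, 10), (10, 10, 10), (10, 5, 2), (11, 5, 2), (10, 5, 2), (12, 6, 4), (12, 7, 4), (12, 7, 4), (12, 7, 4), (12, 6, 4), (12, 6, 3), (18, 12, 7), (18, 12, 7), (18, 12, 8), (18, 12, 7)]
140 [(10, 10, 10), (10, 10, 10), (10, 10, 9), (10, 5, 2), (11, 5, 3), (10, 5, 2), (11, 6, 3), (12, 6, 3), (12, 6, 3), (12, 6, 3), (11, 6, 3), (11, 6, 3), (11, 6, 3), (11, 6, 3), (11, 6, 3), (11, 6, 3)]
156 [(10, 10, 10), (10, 10, 10), (10, 10, 10), (10, 5, 2), (11, 5, 3), (10, 5, 2), (11, 6, 3), (11, 6, 3), (11, 6, 3), (11, 6, 3), (11, 6, 3), (11, 6, 3), (11, 6, 3), (11, 6, 3), (11, 6, 3), (11, 6, 3)]
200 [(9, 9, 9), (10, 10, 10), (11, 11, 11), (12, 12, 12), (13, 13, 13), (14, 14, 14), (14, 14, 14), (13, 13, 13), (13, 13, 12), (12, 12, 12), (10, 11, 10), (8, 8, 8), (11, 6, 3), (11, 6, 3), (11, 6, 3), (11, 6, 3)]
150  10 10 10 10 10 10 10  9 10 10 10 10 10  9  5  5  6  6  6  6  6  6  6  6 11 11 11 11 11 11 11 11 11
156  10  9 10  9 10 10 10  9 10 10 10 10 10 10  5  5  6  6  6  6  6  6  6  6  6 11 11 11 11 11 11 11 10
162   9 10 10 10 10 10 10 10 10  9  9 10 10  9  5  5  6  6  6  6 
[... 2146 characters left out ...]
3 13 13 13 14 14 14 13 13 14 13 13 14 13 13 13 13 13 13 13  3  1  1  1  1  1
294   1  1  1  1  1  4 13 13 13 13 14 14 14 13 13 14 13 13 14 13 13 13 13 13 13 13 13  3  1  1  1  1  1
300   1  1  1  1  1  4 13 13 13 14 14 14 13 13 13 13 13 14 13 13 13 13 13 13 13 13 13  2  1  1  1  1  1
306   1  1  1  1  1  3 13 13 13 14 14 13 13 13 13 13 13 13 13 13 13 13 13 13 13 13 13  7  1  1  1  1  1
312   2  1  1  1  1 13 13 13 14 14 13 13 13 13 13 13 13 13 13 13 13 13 13 13 13 13 13  3  1  1  1  1  2
318   1  1  1  1  1 15 13 14 14 13 13 13 13 13 13 13 13 13 13 13 13 13 13 13 13 13 13  3  1  1  1  1  1
324   1  1  1  1  1 15 15  7 10 11 11 12 12 12 12 13 14 13 13 12 13 12 11 11 13  3  3  2  1  1  1  1  1
```

The wrist pixels put the rim about 3 mm to the left, so I'll correct and lower the block onto the rim, straddling the wall.

Request:
arm_command --moves "-0.08 0 0 0;-0.08 0 -0.1 0;-0.08 0 -0.2 0;-0.08 0 -0.25 0;-0.08 0 -0.25 0"

```text
time: 15.25
tool_pos: [379.2, 150.3, 55.0]
tool_rot: [[0.155, 0.988, 0.001], [0.988, -0.155, 0.0], [0.0, 0.001, -1.0]]
force: [-3.4, -2.2, 14.7]
grip_width: 35.0
finger_force: 76.2
```

Request:
arm_command --moves "0 0 -0.06 0;0 0 -0.1 0;0 0 -0.1 0"

```text
time: 15.55
tool_pos: [379.5, 150.4, 53.8]
tool_rot: [[0.155, 0.988, 0.002], [0.988, -0.155, 0.0], [0.0, 0.002, -1.0]]
force: [-20.1, -6.3, 76.5]
grip_width: 35.3
finger_force: 83.5
```

Request:
arm_command --moves "0 0 0.05 0;0 0 0.06 0;0 0 0.06 0"

```text
time: 15.85
tool_pos: [379.3, 150.3, 54.5]
tool_rot: [[0.155, 0.988, 0.001], [0.988, -0.155, 0.0], [0.0, 0.001, -1.0]]
force: [-9.8, -3.0, 37.2]
grip_width: 35.0
finger_force: 78.1
```

Request:
arm_command --moves "0 0 0 0;0 0 0 0;0 0 0 0" --fingers 0.12

```text
time: 16.15
tool_pos: [379.2, 150.3, 52.8]
tool_rot: [[0.155, 0.988, 0.0], [0.988, -0.155, -0.0], [0.0, 0.0, -1.0]]
force: [0.4, 0.4, 0.1]
grip_width: 37.7
finger_force: 0.3
```

Request:
arm_command --moves "0 0 0 0;0 0 0 0" --fingers 0.08

```text
time: 16.35
tool_pos: [378.9, 150.3, 52.7]
tool_rot: [[0.155, 0.988, -0.0], [0.988, -0.155, -0.0], [-0.0, -0.0, -1.0]]
force: [-0.7, -0.6, -0.2]
grip_width: 39.3
finger_force: 0.0
```

Request:
arm_command --moves "0 0 0.1 0;0 0 0.2 0;0 0 0.3 0;0 0 0.3 0"

```text
time: 16.75
tool_pos: [379.5, 150.4, 65.5]
tool_rot: [[0.155, 0.988, 0.001], [0.988, -0.155, 0.0], [0.0, 0.001, -1.0]]
force: [-0.6, -0.3, -0.7]
grip_width: 39.4
finger_force: 0.0
```

Request:
arm_command --moves "0 0 0 0;0 0 0 0;0 0 0 0;0 0 0 0" --fingers 1

```text
time: 17.15
tool_pos: [379.5, 150.4, 65.5]
tool_rot: [[0.155, 0.988, 0.001], [0.988, -0.155, 0.0], [0.0, 0.001, -1.0]]
force: [-1.7, -1.0, 11.2]
grip_width: 35.0
finger_force: 58.5
```

Request:
arm_command --moves "0 0 0.2 0;0 0 0.5 0;0 0 1 0;0 0 1 0;0 0 1 0"

```text
time: 17.65
tool_pos: [379.2, 150.3, 104.9]
tool_rot: [[0.155, 0.988, 0.001], [0.988, -0.155, 0.0], [0.0, 0.001, -1.0]]
force: [0.2, -0.2, -1.8]
grip_width: 35.5
finger_force: 60.4
```

Run:
```python
from h import *
s=r.observe();print(s["time"],s["tool_pos"])
w=r.grab_frame("wrist");cv2.imwrite("pics/w9.png",w)
g=cv2.cvtColor(w,cv2.COLOR_BGR2GRAY)
for y in range(170,366,6): print(y,"".join(f"{g[y,x]//10:3d}" for x in range(190,320,4)))
t=np.array(s["tool_pos"])
for off in (12,14):
  for th in (-15,0,15):
    hd=np.array([-.155,-.988,0]);a=np.radians(th);ax=hd*np.cos(a)+[0,0,np.sin(a)];up=-hd*np.sin(a)+np.array([0,0,np.cos(a)])
    print(off,th,[np.round(pix("wrist",t+[0,0,off]+p)) for p in (ax*-40+up*7.5,ax*-15+up*18,ax*15+up*18,ax*40+up*17)])
```

```text
17.65 [379.18223687 150.32286973 104.93824221]
170   9 10 10 10 10 10  9  9  9 10 10 10 10 10 10  8  5  5  6  5  6  6  6  6  6  5  5  5  5  5  9 11 11
176  10 10 10 10 10  9  9  9  9  9  9  9 10 10 10  7  5  4  6  5  5  5  5  5  5  5  5  5  5  5 11 11 11
182  10  9 10  9 10 10  9 10  9  9 10  9 10 10  9  8  5  5  5  5  5  5  5  5  5  6  5  5  5 11 11 11 11
188  10 10 10 10 10  9 10  9  9  9 10 10 10  9  3  1  0  1  3  6  5  9 11 11  5  9 11 11 11 11 11 11 11
194  10 10  9 10 10  9  9 10 10 10 10 10  7 10  8  6  6  7  9 10 11 11 11 11 11 11 11 11 11 11 11 11 11
200  14 15 15 15  9 15 14 14 13  9  9 10  7 10 12 12 13 12 12 10 11 11 11 11 10 11 11 11 10 10 11 10 10
206  14 15 14 15 15 15 15 15 15 10  9 10  8 11 12 12 13 12 12 10 10 11 11 10 10 10 10 10 10 10 10 10 10
212  14 14 14 15 15 14 14 15 15 10 10  9  3 11 12 13 13 12 12 10  3 10 10 10 10 10 10 10 10 10 10 10 10
218  15 14 15 15 15 15 14 15 15  9 10 10  3  4  4  5  6  4  4  4  4 10 10 10 10 10 10 10 10 10 10 10 10
224  15 15 14 14 14 15 15 15 14 13 10  9 11 11 11  9  9 10 10 10 10 10 10 10 10 10 10 10 10 10 10 10 10
230  15 15 15
[... 2224 characters left out ...]
 1  1  1  1  1  1  1  1  1  1  1  1  1  1  1  1  1
362   1  1  1  1  1  1  1  1  1  1  1  1  1  1  1  1  1  1  1  1  1  1  1  1  1  1  1  1  1  1  1  1  1
12 -15 [array([255., 201.]), array([255., 263.]), array([255., 308.]), array([255., 336.])]
12 0 [array([255., 187.]), array([255., 249.]), array([255., 307.]), array([255., 348.])]
12 15 [array([255., 180.]), array([255., 236.]), array([255., 302.]), array([255., 355.])]
14 -15 [array([255., 203.]), array([255., 266.]), array([255., 311.]), array([255., 339.])]
14 0 [array([255., 188.]), array([255., 251.]), array([255., 310.]), array([255., 351.])]
14 15 [array([255., 181.]), array([255., 238.]), array([255., 305.]), array([255., 359.])]
```

The block is now regripped near its top and narrow end up by about 9°. Next I pivot the narrow end up on the south rim, from outside.

Request:
arm_command --moves "0.5 -0.6 0 0;1 -1.3 0 0;1.6 -2 0 0;2.1 -2.7 0 0;2.4 -3.05 0 0"

```text
time: 18.2
tool_pos: [475.9, 26.3, 104.0]
tool_rot: [[0.157, 0.988, -0.001], [0.988, -0.157, -0.0], [-0.0, -0.001, -1.0]]
force: [-0.8, 0.5, -1.7]
grip_width: 34.7
finger_force: 60.5
```

Request:
arm_command --moves "0 0 -0.5 0;0 0 -1 0;0 0 -1.3 0;0 0 -1.3 0"

```text
time: 18.6
tool_pos: [473.6, 28.3, 51.2]
tool_rot: [[0.155, 0.988, -0.003], [0.988, -0.155, -0.0], [-0.001, -0.003, -1.0]]
force: [-0.3, 0.2, -1.5]
grip_width: 35.3
finger_force: 62.1
```

Request:
arm_command --moves "0 0 -0.08 0;0 0 -0.16 0;0 0 -0.16 0"

```text
time: 18.9
tool_pos: [474.0, 27.9, 47.0]
tool_rot: [[0.155, 0.988, -0.001], [0.988, -0.155, -0.001], [-0.002, -0.001, -1.0]]
force: [-7.6, -6.4, 17.5]
grip_width: 35.1
finger_force: 65.8
```

Request:
arm_command --moves "0 0 -0.08 0;0 0 -0.16 0;0 0 -0.22 0;0 0 -0.22 0"

```text
time: 19.3
tool_pos: [474.0, 27.8, 38.4]
tool_rot: [[0.155, 0.988, -0.001], [0.988, -0.155, -0.002], [-0.002, -0.001, -1.0]]
force: [-8.3, -7.2, 20.4]
grip_width: 35.1
finger_force: 69.2
```

Request:
arm_command --moves "0 0 -0.08 0;0 0 -0.16 0;0 0 -0.25 0;0 0 -0.25 0"

```text
time: 19.7
tool_pos: [475.7, 27.9, 28.5]
tool_rot: [[0.155, 0.988, 0.002], [0.988, -0.155, -0.001], [-0.001, 0.002, -1.0]]
force: [-1.4, -7.4, 11.0]
grip_width: 35.2
finger_force: 70.9
```

Run:
```python
from h import *
s=r.observe();print(s["time"],s["tool_pos"])
w=r.grab_frame("wrist");cv2.imwrite("pics/w10.png",w)
g=cv2.cvtColor(w,cv2.COLOR_BGR2GRAY)
for y in range(150,346,5): print(y,"".join(f"{g[y,x]//10:3d}" for x in range(202,308,5)))
t=np.array(s["tool_pos"])
for off in (13,17,21):
  for th in (-20,-28,-36):
    hd=np.array([-.155,-.988,0]);a=np.radians(th);ax=hd*np.cos(a)+[0,0,np.sin(a)];up=-hd*np.sin(a)+np.array([0,0,np.cos(a)])
    print(off,th,[int(round(pix("wrist",t+[0,0,off]+p)[1])) for p in (ax*-40-up*7.5,ax*-40+up*7.5,ax*-15-up*18,ax*-15+up*18,ax*15+up*18)])
```

```text
19.7 [475.70363003  27.8799659   28.49894239]
150   7  7  7  7  7  7  7  7  7  7  7  7  7  7  7  7  7  7 13 13 13 13
155   7  7  7  7  7  7  7  7  7  7  7  7  7  7  7  7  7  7 13 13 13 13
160   7  7  7  7  7  7  7  7  7  7  7  7  7  7  7  7  7  7 13 13 13 13
165   7  7  7  7  7  7  7  7  7  7  7  7  7  7  7  7  7  7 13 13 13 13
170   7  7  7  7  7  7  7  7  7  7  7  7  7  7  7  7  7  7  7 13 13 10
175   7  7  7  7  7  7  7  7  7  7  7  7  7  7  7  7  7  7  7  7  7  7
180   7  7  7  7  7  7  7  7  7  7  7  7  7  7  7  7  7  7  7  7  7  7
185   4  4  4  4  4  4  4  4  4  4  4  4  4  4  4  4  4  4  4  4  4  4
190   4  4  4  4  4  4  4  4  4  4  4  4  4  4  4  4  4  4  4  4  4  4
195   4  4  4  4  4  4  4  4  4  4  4  4  4  4  4  4  4  4  4  4  4  4
200   4  4  4  4  4  4  4  4  4  4  4  4  4  4  4  4  4  4  4  4  4  4
205   4  4  4  4  4  4  4  4  4  4  4  4  4  4  4  4  4  4  4  4  4  4
210   4  4  4  4  4  4  4  4  4  4  4  4  4  4  4  4  4  4  4  4  4  4
215   6  6  6  6  6  6  6  6 11 11  5  7 14  6  6  6  6  6  6  6  6  6
220   6  6  7  7  7  7  6 11  6  2  2  2  2 14  7  6  6  6  
[... 1382 characters left out ...]
 17 18 17 17 17 14 14 12 12 11  9  6  6  6  2  2
325   2  2 17 17 17 17 18 18 18 17 17  7  6  6  6  8  8  7  6  6  2  2
330   2  2  2  2  2  2  4 12 17 17 17  6  6  6  4  2  2  2  2  2  2  2
335   2  2  2  2  2  2  2  2  2  2  2  2  2  2  2  2  2  2  2  2  2  2
340   2  2  2  2  2  2  2  2  2  2  2  1  2  2  2  2  2  2  2  2  2  2
345   2  2  2  2  2  2  2  2  2  2  2  2  2  2  2  2  2  2  2  2  2  2
13 -20 [187, 208, 214, 269, 308]
13 -28 [193, 220, 213, 276, 307]
13 -36 [201, 233, 213, 283, 304]
17 -20 [189, 212, 217, 274, 314]
17 -28 [196, 224, 216, 282, 312]
17 -36 [205, 238, 216, 289, 309]
21 -20 [192, 215, 219, 279, 320]
21 -28 [199, 228, 219, 288, 318]
21 -36 [208, 243, 219, 295, 315]
```

```bash
cat > wf.py <<'E'
from h import *
from scipy.optimize import least_squares
def wfit(t,hd,rows):
    t=np.array(t);hd=np.array(hd)
    def f(q):
        a=np.radians(q[0]);ax=hd*np.cos(a)+[0,0,np.sin(a)];up=-hd*np.sin(a)+np.array([0,0,np.cos(a)])
        return np.array([pix("wrist",t+[0,0,q[1]]+hd*q[2]+p)[1] for p in (ax*-40-up*7.5,ax*-40+up*7.5,ax*-15-up*18,ax*-15+up*18,ax*15+up*18)])
    o=least_squares(lambda q:(f(q)-rows)/1.5 if 0 else np.append((f(q)-rows)/1.5,q[2]/3),[-30,17,0]);return o.x,f(o.x)-rows
E
python3 - <<'E'
from wf import *
print(wfit((475.7,27.9,28.5),(-.155,-.988,0),np.array([213.5,241,222,292.5,307.5])))
E
```

```text
(array([-36.66042736,  10.53200718,   5.07792817]), array([-1.81212207,  2.5011793 , -0.98817717, -1.87937482,  1.50066163]))
```

Request:
arm_command --moves "0 -0.05 0.4 0;0 -0.05 0.9 0;0 -0.05 1.4 0;0 -0.05 1.8 0"

```text
time: 20.15
tool_pos: [474.8, 26.8, 100.4]
tool_rot: [[0.155, 0.988, -0.0], [0.988, -0.155, 0.0], [0.0, -0.0, -1.0]]
force: [0.3, -0.6, -2.6]
grip_width: 35.1
finger_force: 69.3
```

Request:
arm_command --moves "0.15 -0.15 0.2 -0.8;0.3 -0.3 0.4 -1.6;0.5 -0.5 0.6 -2.4;0.65 -0.65 0.8 -3.2;0.8 -0.8 1 -4"

```text
time: 20.65
tool_pos: [506.8, -5.4, 139.5]
tool_rot: [[0.658, 0.753, -0.001], [0.753, -0.658, 0.001], [-0.0, -0.001, -1.0]]
force: [0.7, -0.6, -1.4]
grip_width: 35.3
finger_force: 69.3
```

Request:
arm_command --moves "0.15 -0.15 0.2 -0.8;0.3 -0.3 0.4 -1.6;0.5 -0.5 0.6 -2.4;0.65 -0.65 0.8 -3.2;0.8 -0.8 0.9 -4"

```text
time: 21.15
tool_pos: [539.1, -37.4, 175.8]
tool_rot: [[0.957, 0.29, -0.0], [0.29, -0.957, 0.0], [-0.0, -0.001, -1.0]]
force: [-0.2, -0.2, -2.3]
grip_width: 34.7
finger_force: 69.4
```

Request:
arm_command --moves "0.15 -0.1 0.05 -0.8;0.3 -0.2 0.1 -1.6;0.48 -0.32 0.1 -2.1;0.48 -0.32 0.1 -2.14;0.48 -0.32 0.1 -2.14"

```text
time: 21.65
tool_pos: [557.6, -50.0, 179.1]
tool_rot: [[1.0, 0.001, -0.001], [0.001, -1.0, 0.001], [-0.001, -0.001, -1.0]]
force: [-0.6, 0.7, -1.8]
grip_width: 35.0
finger_force: 69.3
```

```bash
python3 look.py l11 570 -51 208
python3 - <<'E'
from h import *
o=[]
for n,wd in (("side",24),("scene",24)):
    im=cv2.imread(f"pics/raw_{n}_l11.png");x,y=pix(n,(565,-51,205)).astype(int)
    x0,y0=x-25,y-25; print(n,"origin",x0,y0)
    o.append(cv2.resize(im[y0:y0+60,x0:x0+40],(400,600),interpolation=cv2.INTER_CUBIC))
cv2.imwrite("pics/l11b.png",np.hstack(o))
E
```

```text
21.65 [557.6 -50.  179.1] [ 1.     0.001 -0.001] 35.030381587588295 [-0.6  0.7 -1.8]
side crop origin 226 115
scene crop origin 202 154
side origin 238 141
scene origin 210 179
```

View pics/l11b.png

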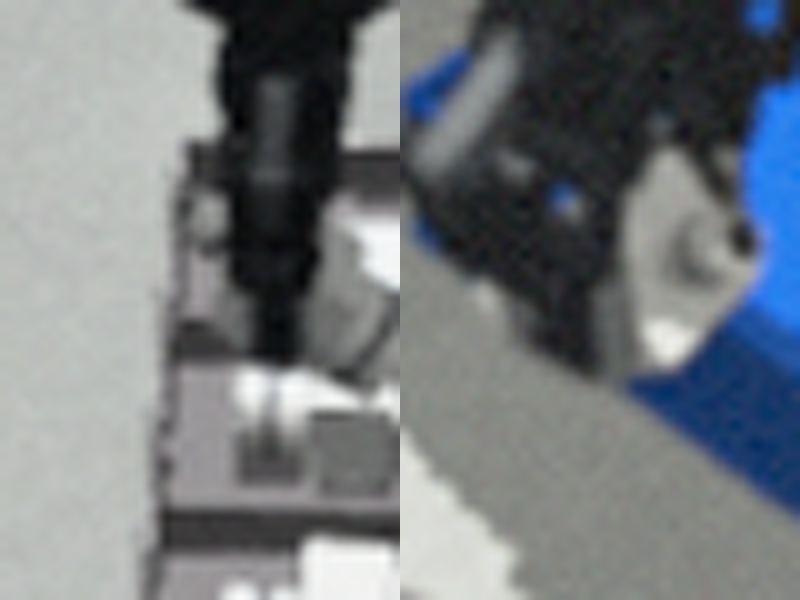

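Narrow tip: side crop (198,200), scene crop (740,240).

Run:
```python
from ang import *
W=("scene",-1,(244,203));V=("side",-1,(257.8,161))
print(tri(ray("scene",W[2]),ray("side",V[2])))
for F in [(588,-51,220.5),(587,-52,220)]: print(pix("scene",F),pix("side",F))
for o in (12,16): print(fit((557.6,-50,179.1),np.pi,[W,V],o))
```

```text
(array([584.7910948, -51.0793195, 222.1057558]), [np.float64(3.938522561760685), np.float64(3.9385225617609314)])
[243.58104531 203.35304256] [255.49543064 161.91571101]
[242.95317533 203.59815795] [255.86304372 161.8766601 ]
(np.float64(-47.31248366718024), array([-0.67424757, 12.73095811]), array([-1.1, -0.6, -1.5,  1. , -0.2,  0.2]))
(np.float64(-43.467808478326724), array([ 0.77062298, 15.26959508]), array([-1. , -0.7, -1.6,  0.8,  0.2, -0.2]))
```

Run:
```python
from wf import *
s=r.observe()
w=r.grab_frame("wrist");g=cv2.cvtColor(w,cv2.COLOR_BGR2GRAY)
for x in (232,252,278): print(x," ".join(f"{g[y,x]//10}" for y in range(205,335)))
for y in (260,280,290,295,302): print(y," ".join(f"{g[y,x]//10}" for x in range(205,305)))
t=np.array(s["tool_pos"])
for q in [(-36.7,10.5,5),(-40,14,2),(-43,15.3,.8),(-47,12.7,-.7)]:
    a=np.radians(q[0]);hd=np.array([-1,0,0]);ax=hd*np.cos(a)+[0,0,np.sin(a)];up=-hd*np.sin(a)+np.array([0,0,np.cos(a)]);side=np.array([0,1,0])
    print(q,[np.round(pix("wrist",t+[0,0,q[1]]+hd*q[2]+p),1).tolist() for p in (ax*-40-up*7.5,ax*-40+up*7.5,ax*-15-up*18,ax*-15+up*18+side*18,ax*-15+up*18-side*18,ax*15+up*18-side*18,ax*15+up*18,ax*15+up*17)])
```

```text
232 9 9 9 9 9 9 9 9 9 9 9 9 9 9 8 8 9 10 10 10 10 10 10 10 10 10 10 10 10 10 10 10 10 10 10 10 10 10 10 10 10 10 10 10 10 10 10 10 10 10 10 10 10 10 10 10 10 10 10 10 10 10 10 10 10 10 10 10 10 10 10 10 10 10 10 10 10 10 10 10 10 10 10 10 10 11 12 12 11 10 10 10 10 10 10 10 10 10 10 10 10 10 10 11 13 14 14 14 14 13 13 13 13 13 13 14 14 14 14 14 14 14 13 13 9 3 1 1 1 1
252 11 12 12 12 12 12 12 13 14 9 1 1 1 1 1 1 1 2 1 2 2 2 1 1 1 1 1 1 1 1 1 1 1 1 6 9 10 10 11 11 10 10 10 10 10 10 10 10 10 10 8 4 4 4 4 7 9 10 10 10 10 10 10 10 10 10 10 10 10 10 10 10 10 10 10 10 10 10 10 10 10 10 10 10 10 10 11 11 10 10 10 10 10 10 10 10 10 10 10 10 10 10 10 10 10 10 9 6 4 5 9 10 13 14 14 14 14 14 13 14 14 13 13 13 13 13 13 14 10 3
278 7 11 12 12 12 12 12 12 12 10 7 7 11 12 10 12 14 14 14 14 14 14 14 14 14 14 14 12 10 10 10 10 10 10 10 10 10 10 10 10 10 10 10 10 10 10 10 10 10 10 10 10 10 10 10 10 10 10 10 10 10 10 10 10 10 10 10 10 10 10 10 10 10 10 10 10 10 10 10 10 10 10 10 10 10 11 12 12 11 10 10 10 10 10 10 10 10 10 10 10 10 10 10 11 13 13 14 14 14 14 14 14 14 14 14 13 13 13 13 13 13 13 13 10 5 
[... 1272 characters left out ...]
 10 10 10 10 10 10 10 10 10 10 10 10 10 10 10 10 10 10 10 10 10 10 10 10 10 10 10 10 10 9 12 13 3 1 2 2 2 2 1 1 1 1 1 1
(-36.7, 10.5, 5) [[255.9, 209.6], [256.1, 241.3], [255.5, 219.4], [215.2, 288.7], [296.3, 288.8], [289.4, 307.5], [255.4, 307.5], [255.4, 305.5]]
(-40, 14, 2) [[256.0, 209.9], [256.2, 244.3], [255.5, 216.8], [214.0, 290.4], [297.7, 290.4], [290.1, 305.9], [255.4, 305.8], [255.4, 303.8]]
(-43, 15.3, 0.8) [[256.1, 212.3], [256.3, 248.7], [255.6, 216.1], [213.6, 292.2], [298.1, 292.3], [290.2, 304.3], [255.4, 304.3], [255.4, 302.3]]
(-47, 12.7, -0.7) [[256.1, 212.3], [256.2, 249.5], [255.6, 212.2], [214.5, 288.6], [297.1, 288.6], [289.3, 296.9], [255.4, 296.9], [255.4, 294.9]]
```

Wrist edges give a tilt of about 38° and the tip is within about 5 mm of the focus. I'll nudge and hold.

Request:
arm_command --moves "0.07 0 0.03 0;0.07 0 0.03 0;0.07 0 0.03 0;0.07 0 0.03 0;0.07 0 0.03 0"

```text
time: 22.3
tool_pos: [560.9, -50.5, 180.9]
tool_rot: [[1.0, -0.0, -0.0], [-0.0, -1.0, -0.0], [-0.0, 0.0, -1.0]]
force: [0.4, 0.1, -2.2]
grip_width: 35.1
finger_force: 69.3
```

Request:
arm_command --moves "0 0 0 0;0 0 0 0;0 0 0 0;0 0 0 0;0 0 0 0"

```text
time: 22.8
tool_pos: [561.0, -50.5, 180.9]
tool_rot: [[1.0, -0.0, 0.0], [-0.0, -1.0, -0.0], [0.0, 0.0, -1.0]]
force: [-0.4, 0.5, -1.2]
grip_width: 35.1
finger_force: 69.3
```

Request:
arm_command --moves "0 0 0 0;0 0 0 0;0 0 0 0;0 0 0 0;0 0 0 0"

```text
time: 23.3
tool_pos: [561.0, -50.5, 180.9]
tool_rot: [[1.0, -0.001, -0.0], [-0.001, -1.0, -0.0], [-0.0, 0.0, -1.0]]
force: [0.4, 0.4, -1.9]
grip_width: 35.1
finger_force: 69.3
```

Both shows are done. Moving above the card, then locating it with the wrist camera.

Request:
arm_command --moves "-0.1 -0.7 0 0.1;-0.1 -1.6 0 0.2;-0.2 -2.5 0 0.36;-0.25 -3.4 0 0.36;-0.25 -4.2 0 0.36"

```text
time: 23.8
tool_pos: [550.6, -220.2, 181.0]
tool_rot: [[0.999, 0.049, 0.0], [0.049, -0.999, -0.0], [0.0, 0.0, -1.0]]
force: [0.2, 1.1, -1.4]
grip_width: 35.4
finger_force: 69.3
```

Request:
arm_command --moves "0 -0.8 0 0;0 -1.6 0 0;0 -2.1 0 0;0 -2.1 0 0;0 -2.1 0 0"

```text
time: 24.3
tool_pos: [550.8, -302.4, 180.6]
tool_rot: [[0.999, 0.049, -0.0], [0.049, -0.999, 0.001], [-0.0, -0.001, -1.0]]
force: [0.4, 0.8, -1.3]
grip_width: 35.3
finger_force: 69.3
```

Run:
```python
from h import *
s=r.observe();print(s["time"],s["tool_pos"],s["tool_rot"][0])
c=r.calibration("wrist");w=r.grab_frame("wrist");cv2.imwrite("pics/w12.png",w)
def comps(im,n,cal,th):
    m=((im.min(2)>th)&(im.max(2).astype(int)-im.min(2)<25)).astype(np.uint8)
    k,l,st,ce=cv2.connectedComponentsWithStats(m)
    for i in range(1,k):
        if st[i,4]>200:
            ct=cv2.findContours((l==i).astype(np.uint8),cv2.RETR_EXTERNAL,cv2.CHAIN_APPROX_NONE)[0][0]
            b=cv2.boxPoints(cv2.minAreaRect(ct))
            ap=cv2.approxPolyDP(ct,4,True)[:,0]
            print(n,st[i],[atz(n,p,6,cal)[:2].round(0).tolist() for p in ap])
comps(w,"wrist",c,215)
a=cv2.imread("pics/scene0.png");comps(a[:,:],"scene",r.calibration("scene"),235)
b=cv2.imread("pics/side0.png");comps(b,"side",r.calibration("side"),235)
g=cv2.cvtColor(w,cv2.COLOR_BGR2GRAY)
for y in range(100,384,8): print(y,"".join(f"{g[y,x]//10:3d}" for x in range(100,420,8)))
```

```text
24.3 [ 550.75280363 -302.43397928  180.61981338] [ 9.98800407e-01  4.89650745e-02 -4.10591694e-04]
scene [381  46  40  20 443] [[403.0, 1211.0], [530.0, 1215.0], [528.0, 1353.0], [399.0, 1356.0]]
scene [ 138  311   53   45 1223] [[500.0, -279.0], [503.0, -344.0], [599.0, -340.0], [595.0, -274.0]]
side [260 163  26  10 218] [[598.0, -337.0], [594.0, -293.0], [502.0, -296.0], [504.0, -346.0]]
side [  90  206   56   44 1603] [[961.0, -41.0], [1043.0, -53.0], [1087.0, -23.0], [1105.0, 27.0], [1090.0, 80.0], [1004.0, 139.0], [970.0, 132.0], [948.0, 83.0]]
side [ 152  357   62   27 1383] [[767.0, 530.0], [639.0, 518.0], [637.0, 472.0], [766.0, 466.0]]
100  13 12 12 12 13 13 12 12 13 13 12 13 13 12 13 12 12 12 12 12 13 13 12 13 12 13 13 13 13 12 12 13 13 13 13 13 12 13 13 12
108  13 12 12 12 12 12 12 12 12 13 12 12 13 12 13 13 13 13 13 13 12 13 13 13 12 13 13 13 13 13 13 13 13 13 13 13 13 12 13 13
116   8  8  8  8  8  8  8  8  8  8  8  9  8  8  8  8  9  9  9  9  9  9  9  9 10 10 10 10 13 13 13 13 13 13 13 13 13 13 12 12
124  11 11  3 11 11 11 12 12 12 12 12 12 12 13 13 13 13 13 13 13 13 13 
[... 3353 characters left out ...]
  1  0  0  1  0  1  0  1  1  1  1  1  1  1  1  1 12  1  1  1  1  1  1  1  1
348   1  1  0  0  1  1 12 13  1  0  1  1  1  1  1  0  1  1  1  1  1  1  1  1  0  1  1  1  1  1  0 12 12  1  1  1  1  0  1  1
356   1  1  1  1  1 11 12 13  0  1  1  1  0  1  0  1  0  0  0  0  1  0  1  1  0  0  0  0  0  0  1 12 12 13  1  1  1  1  1  1
364   0  1  0  1  5 12 12  0  0  0  0  0  0  0  1  1  1  0  0  0  0  1  1  0  1  0  0  0  1  0  0  0 12 12 12  1  0  1  1  1
372   1  1  1  1 12 12  0  0  1  0  1  1  0  0  1  1  1  0  1  1  0  1  1  1  1  1  1  0  1  1  1  0  0  8 12 12  1  1  1  1
380   1  1  1 12 12  0  1  1  0  1  1  1  1  0  1  1  1  1  1  0  1  0  0  1  1  1  1  0  0  1  1  0  0  1  0 12 12  1  1  1
```

Run:
```python
from h import *
w=cv2.imread("pics/w12.png");g=cv2.cvtColor(w,cv2.COLOR_BGR2GRAY)
for y in (136,148,160): print(y,[int(v) for v in g[y,226:312:2]])
print([int(v) for v in g[118:140,260]])
for p in [(233,140),(290,140),(233,160),(290,160),(260,131)]: print(p,atz("wrist",p,6)[:2].round(1))
```

```text
136 [132, 133, 164, 165, 165, 165, 165, 165, 165, 165, 165, 165, 165, 165, 165, 165, 165, 165, 165, 164, 165, 165, 165, 165, 165, 165, 165, 165, 165, 165, 165, 165, 165, 165, 135, 135, 135, 136, 135, 135, 135, 77, 73]
148 [130, 131, 164, 165, 165, 165, 165, 165, 165, 165, 165, 165, 165, 165, 165, 165, 165, 165, 165, 165, 164, 165, 165, 165, 165, 165, 165, 165, 165, 165, 165, 165, 165, 142, 133, 132, 133, 133, 132, 133, 133, 73, 60]
160 [76, 76, 122, 163, 165, 165, 165, 165, 165, 165, 165, 165, 165, 165, 165, 165, 165, 165, 164, 165, 165, 165, 165, 165, 165, 165, 165, 165, 165, 165, 165, 165, 165, 131, 130, 130, 129, 130, 130, 130, 72, 72, 33]
[112, 87, 119, 137, 138, 137, 137, 137, 137, 137, 136, 137, 136, 127, 151, 165, 165, 165, 165, 165, 165, 165]
(233, 140) [ 589.5 -276.1]
(290, 140) [ 592.6 -338.9]
(233, 160) [ 567.3 -276.8]
(290, 160) [ 570.5 -340.8]
(260, 131) [ 600.7 -305.3]
```

Card centre is about (550,-309) with a yaw of about 2.8°. Now lowering.

Request:
arm_command --moves "0.03 -0.16 -0.7 0;0.03 -0.16 -1.6 0;0.03 -0.16 -2.5 0;0.03 -0.16 -3.1 0;0.03 -0.16 -3.1 0"

```text
time: 24.85
tool_pos: [550.1, -306.0, 53.6]
tool_rot: [[0.999, 0.051, -0.005], [0.051, -0.999, 0.004], [-0.005, -0.004, -1.0]]
force: [-1.6, 0.3, -1.3]
grip_width: 35.0
finger_force: 69.3
```

Request:
arm_command --moves "0 0 -0.15 0;0 0 -0.3 0;0 0 -0.4 0;0 0 -0.5 0;0 0 -0.5 0"

```text
time: 25.35
tool_pos: [552.1, -308.8, 36.7]
tool_rot: [[0.999, 0.05, -0.0], [0.05, -0.999, 0.0], [-0.0, -0.0, -1.0]]
force: [0.4, -0.2, -2.0]
grip_width: 35.4
finger_force: 69.3
```

Request:
arm_command --moves "0 0 -0.08 0;0 0 -0.16 0;0 0 -0.16 0"

```text
time: 25.65
tool_pos: [551.9, -308.8, 30.1]
tool_rot: [[0.999, 0.05, -0.001], [0.05, -0.999, 0.0], [-0.001, -0.0, -1.0]]
force: [-0.2, -0.0, -1.7]
grip_width: 35.0
finger_force: 69.3
```

Request:
arm_command --moves "0 0 -0.06 0;0 0 -0.12 0;0 0 -0.12 0"

```text
time: 25.95
tool_pos: [552.6, -309.1, 26.8]
tool_rot: [[0.999, 0.05, 0.001], [0.05, -0.999, -0.001], [0.001, 0.001, -1.0]]
force: [-1.7, 1.5, 9.9]
grip_width: 35.1
finger_force: 71.0
```

Request:
arm_command --moves "0 0 -0.06 0;0 0 -0.12 0;0 0 -0.16 0;0 0 -0.16 0"

```text
time: 26.35
tool_pos: [555.7, -309.4, 23.7]
tool_rot: [[0.999, 0.051, 0.007], [0.051, -0.999, -0.002], [0.007, 0.002, -1.0]]
force: [0.7, 7.6, 33.8]
grip_width: 34.8
finger_force: 75.7
```

Request:
arm_command --moves "0 0 -0.05 0;0 0 -0.1 0;0 0 -0.1 0"

```text
time: 26.65
tool_pos: [558.4, -309.5, 21.0]
tool_rot: [[0.999, 0.052, 0.013], [0.052, -0.999, -0.002], [0.012, 0.003, -1.0]]
force: [8.1, 10.8, 37.9]
grip_width: 35.3
finger_force: 78.2
```

Request:
arm_command --moves "0 0 -0.05 0;0 0 -0.1 0;0 0 -0.1 0"

```text
time: 26.95
tool_pos: [560.7, -309.4, 18.1]
tool_rot: [[0.998, 0.052, 0.017], [0.052, -0.999, -0.002], [0.017, 0.003, -1.0]]
force: [13.7, 15.1, 41.5]
grip_width: 35.2
finger_force: 81.0
```

```bash
cat > wd.py <<'E'
from wf import *
s=r.observe();print(s["time"],np.round(s["tool_pos"],1),np.round(s["force"],1))
w=r.grab_frame("wrist");g=cv2.cvtColor(w,cv2.COLOR_BGR2GRAY)
for x in (232,252,278): print(x," ".join(f"{g[y,x]//10}" for y in range(170,335)))
t=np.array(s["tool_pos"])
for q in [(th,o,2) for th in (-30,-20,-10,0) for o in (12,17,22)]:
    a=np.radians(q[0]);hd=np.array([-.999,-.05,0]);ax=hd*np.cos(a)+[0,0,np.sin(a)];up=-hd*np.sin(a)+np.array([0,0,np.cos(a)])
    print(q,[round(pix("wrist",t+[0,0,q[1]]+hd*q[2]+p)[1]) for p in (ax*-40-up*7.5,ax*-40+up*7.5,ax*-15-up*18,ax*-15+up*18,ax*15+up*18)])
E
python3 wd.py
```

```text
26.95 [ 560.7 -309.4   18.1] [13.7 15.1 41.5]
232 12 11 13 16 17 17 17 16 17 17 17 17 16 17 17 17 17 14 13 13 13 13 13 12 12 12 12 12 12 12 12 12 12 12 12 13 13 12 12 13 12 12 12 12 12 12 12 12 12 12 12 13 10 8 8 8 8 8 8 8 8 8 8 8 8 8 8 8 8 8 8 8 8 8 8 8 8 8 8 8 8 8 8 8 8 8 8 8 8 8 8 8 8 8 8 8 8 8 8 8 8 8 8 8 8 8 8 8 8 8 8 8 8 9 10 11 12 11 11 11 11 11 10 10 10 10 10 10 10 10 10 10 10 10 10 10 10 10 10 10 11 11 11 10 10 10 10 10 8 4 3 3 3 6 8 9 9 9 10 7 2 1 1 1 1
252 12 12 13 16 17 17 17 17 17 16 17 17 17 17 16 16 16 14 13 12 12 12 12 13 13 13 13 13 13 13 11 11 7 1 1 1 1 1 1 1 1 1 1 1 1 1 1 1 1 1 1 1 10 12 12 14 15 15 15 12 10 10 10 10 10 10 10 10 10 10 10 10 10 9 6 3 4 4 4 4 8 10 10 10 10 10 10 10 10 10 10 10 10 9 8 8 8 8 8 8 8 8 8 8 8 8 8 8 8 8 8 8 8 8 9 11 11 11 10 10 10 10 11 10 10 10 11 11 11 10 10 10 10 10 10 10 10 10 10 10 10 10 10 10 10 10 10 10 10 10 10 10 10 10 10 10 9 6 3 4 4 8 10 7 2
278 12 10 11 15 17 17 17 17 17 17 17 17 17 17 17 17 17 17 17 17 17 16 17 16 16 16 17 17 17 17 17 17 17 17 17 16 17 17 17 17 17 16 16 16 17 16 17 16 14 13 12 12 11 11 11 11 11 11 11 11 11 11 11 11 10 8 8 8 8 8 8 8 8 8 8 8 8 8 8 8 8 8 8 8 8 8 8 8 8 8 8 8 8 8 8 8 8 8 8 8 8 8 8 8 8 8 8 8 8 8 8 8 8 9 9 11 11 11 11 10 10 10 10 10 10 10 10 10 10 10 10 10 10 10 10 10 10 10 10 10 10 10 10 10 10 10 10 11 9 8 11 14 16 14 11 11 11 11 8 4 1 1 1 1 1
(-30, 12, 2) [195, 223, 214, 278, 307]
(-30, 17, 2) [199, 227, 218, 284, 313]
(-30, 22, 2) [202, 233, 221, 292, 320]
(-20, 12, 2) [187, 208, 215, 268, 308]
(-20, 17, 2) [190, 212, 218, 275, 315]
(-20, 22, 2) [193, 216, 222, 281, 323]
(-10, 12, 2) [183, 197, 217, 259, 309]
(-10, 17, 2) [185, 200, 220, 265, 316]
(-10, 22, 2) [188, 204, 224, 271, 324]
(0, 12, 2) [181, 188, 220, 249, 308]
(0, 17, 2) [183, 191, 223, 255, 315]
(0, 22, 2) [186, 194, 227, 260, 323]
```

Slip makes levelling on the card poor. I'll use the tray's end wall instead, straddling it as before, to level and regrip.

Request:
arm_command --moves "0 0 0.4 0;0 0 0.9 0;0 0 1.4 0;0 -0.6 1.4 0;0 -1.34 1.4 0"

```text
time: 27.5
tool_pos: [552.9, -362.4, 68.3]
tool_rot: [[0.999, 0.052, 0.001], [0.052, -0.999, -0.001], [0.001, 0.001, -1.0]]
force: [-0.2, 0.2, -1.8]
grip_width: 35.0
finger_force: 75.2
```

Request:
arm_command --moves "0 0 0 0;0 0 -0.15 0;0 0 -0.4 0;0 0 -0.45 0;0 0 -0.45 0"

```text
time: 28.0
tool_pos: [551.8, -361.3, 48.3]
tool_rot: [[0.999, 0.051, -0.001], [0.051, -0.999, 0.001], [-0.001, -0.001, -1.0]]
force: [-0.5, -0.8, -2.4]
grip_width: 34.9
finger_force: 75.3
```

Run:
```python
from h import *
s=r.observe();print(s["time"],np.round(s["tool_pos"],1),np.round(s["force"],1))
w=r.grab_frame("wrist");cv2.imwrite("pics/w13.png",w);g=cv2.cvtColor(w,cv2.COLOR_BGR2GRAY)
for y in (130,150,170,190): print(y,[int(v)//10 for v in g[y,200:310:2]])
y0=-362.5
for x in (590,610): print(pix("wrist",(x,y0+(x-552)*.049+2,28)).round(),pix("wrist",(x,y0+(x-552)*.049-2,28)).round())
```

```text
28.0 [ 551.8 -361.3   48.3] [-0.5 -0.8 -2.4]
130 [12, 12, 12, 12, 12, 12, 12, 12, 12, 12, 12, 12, 12, 12, 12, 12, 12, 12, 12, 12, 12, 13, 13, 13, 13, 13, 13, 7, 7, 7, 3, 10, 11, 9, 12, 12, 12, 12, 12, 12, 12, 12, 12, 13, 13, 13, 13, 12, 12, 12, 12, 13, 13, 12, 12]
150 [16, 16, 16, 16, 16, 16, 16, 16, 16, 16, 16, 16, 16, 16, 16, 12, 12, 12, 12, 12, 12, 12, 12, 12, 12, 12, 12, 12, 7, 7, 3, 11, 11, 9, 12, 12, 12, 12, 12, 12, 12, 12, 12, 12, 12, 12, 12, 12, 12, 12, 12, 12, 12, 12, 12]
170 [16, 16, 16, 16, 16, 16, 16, 16, 16, 16, 16, 16, 16, 16, 16, 12, 12, 12, 12, 12, 12, 12, 12, 12, 12, 12, 12, 7, 7, 7, 4, 11, 11, 8, 12, 12, 12, 12, 12, 12, 12, 12, 12, 12, 12, 12, 12, 12, 12, 12, 12, 12, 13, 13, 12]
190 [12, 12, 12, 12, 12, 12, 12, 11, 12, 12, 12, 12, 12, 12, 12, 6, 7, 7, 7, 7, 7, 7, 7, 7, 7, 11, 11, 7, 6, 7, 5, 11, 11, 8, 12, 12, 12, 12, 12, 12, 12, 12, 12, 12, 12, 12, 12, 12, 12, 12, 12, 12, 12, 13, 13]
[253. 171.] [260. 171.]
[253. 136.] [260. 136.]
```

Request:
arm_command --moves "0 -0.12 0 0;0 -0.12 -0.1 0;0 -0.12 -0.2 0;0 -0.12 -0.3 0;0 -0.12 -0.3 0"

```text
time: 28.55
tool_pos: [553.4, -367.8, 39.2]
tool_rot: [[0.999, 0.05, 0.003], [0.05, -0.999, -0.002], [0.003, 0.002, -1.0]]
force: [-0.0, 2.9, 15.6]
grip_width: 35.0
finger_force: 77.9
```

Request:
arm_command --moves "0 0 -0.08 0;0 0 -0.16 0;0 0 -0.2 0;0 0 -0.2 0"

```text
time: 28.95
tool_pos: [556.6, -368.4, 34.1]
tool_rot: [[0.999, 0.051, 0.009], [0.051, -0.999, -0.004], [0.009, 0.004, -1.0]]
force: [3.8, 6.0, 29.8]
grip_width: 35.5
finger_force: 82.2
```

Request:
arm_command --moves "0 0 -0.08 0;0 0 -0.16 0;0 0 -0.2 0;0 0 -0.2 0"

```text
time: 29.35
tool_pos: [559.0, -371.2, 27.3]
tool_rot: [[0.999, 0.051, 0.013], [0.051, -0.999, -0.009], [0.013, 0.009, -1.0]]
force: [10.6, -2.1, 28.9]
grip_width: 34.6
finger_force: 84.4
```

```bash
python3 wd.py
```

```text
29.35 [ 559.  -371.2   27.3] [10.6 -2.1 28.9]
232 11 11 11 11 11 11 11 11 9 6 6 6 6 6 6 6 6 6 6 6 6 6 6 6 6 6 6 6 6 6 6 6 6 6 6 6 6 6 6 6 6 6 6 6 6 6 6 6 6 6 6 6 6 6 6 6 6 6 6 6 5 6 5 6 6 6 6 5 5 6 6 6 6 6 6 5 6 6 6 6 6 6 6 6 6 6 6 6 6 6 6 6 6 6 6 6 6 6 6 6 6 6 7 9 9 10 10 10 10 10 10 10 10 10 10 9 9 9 9 9 10 9 9 9 9 9 9 9 9 10 10 10 10 10 10 10 10 10 10 10 10 10 10 10 10 10 10 10 10 10 9 9 10 10 9 8 9 9 9 6 1 0 0 1 1
252 12 12 12 12 12 12 12 12 12 11 11 11 11 11 11 11 11 11 11 12 12 9 3 0 0 0 0 0 1 0 0 0 0 2 6 8 13 15 15 15 15 15 15 15 15 15 15 15 15 15 15 15 15 15 15 12 10 10 10 6 3 3 3 3 3 3 7 9 10 10 10 10 10 10 10 10 10 10 10 10 9 9 9 9 9 9 7 6 6 6 6 6 6 6 6 6 6 6 6 6 6 6 7 8 9 9 10 10 10 10 10 10 10 10 10 10 10 10 10 10 10 10 10 10 10 10 10 10 9 10 10 10 10 10 10 10 10 10 10 10 10 10 10 10 10 10 10 10 10 10 10 10 10 10 9 9 10 10 10 10 10 10 10 7 2
278 12 12 12 12 12 12 12 12 12 12 12 12 12 12 12 12 12 11 12 12 12 11 11 11 11 12 12 12 12 12 12 12 12 12 12 11 11 11 11 11 11 12 12 12 11 9 7 7 7 7 7 7 7 7 7 7 7 7 7 7 7 7 7 7 6 6 6 6 6 6 6 6 6 6 6 6 6 6 6 6 6 6 6 6 6 6 6 6 6 6 6 6 6 6 6 6 6 6 6 6 6 6 7 9 9 10 10 10 10 10 10 10 10 10 10 10 10 10 10 10 10 10 10 10 10 10 10 10 10 9 9 9 10 10 10 10 10 10 10 10 10 10 10 10 10 10 10 10 9 9 9 9 9 9 8 7 8 8 6 2 0 0 1 0 0
(-30, 12, 2) [196, 223, 214, 278, 307]
(-30, 17, 2) [199, 228, 218, 285, 313]
(-30, 22, 2) [203, 233, 221, 292, 320]
(-20, 12, 2) [188, 208, 215, 269, 308]
(-20, 17, 2) [191, 212, 218, 275, 315]
(-20, 22, 2) [194, 217, 222, 282, 323]
(-10, 12, 2) [183, 197, 217, 259, 309]
(-10, 17, 2) [185, 200, 220, 265, 316]
(-10, 22, 2) [188, 204, 224, 271, 324]
(0, 12, 2) [181, 188, 220, 249, 308]
(0, 17, 2) [183, 191, 223, 255, 315]
(0, 22, 2) [186, 195, 227, 261, 323]
```

Request:
arm_command --moves "0 0.02 -0.06 0;0 0.05 -0.12 0;0 0.05 -0.15 0;0 0.05 -0.15 0"

```text
time: 29.8
tool_pos: [560.2, -371.3, 23.5]
tool_rot: [[0.999, 0.05, 0.016], [0.05, -0.999, -0.013], [0.016, 0.013, -1.0]]
force: [9.1, -3.3, 41.6]
grip_width: 35.1
finger_force: 86.4
```

Request:
arm_command --moves "0 0 -0.06 0;0 0 -0.1 0;0 0 -0.1 0"

```text
time: 30.1
tool_pos: [560.9, -371.4, 22.2]
tool_rot: [[0.999, 0.05, 0.018], [0.051, -0.999, -0.013], [0.017, 0.014, -1.0]]
force: [3.1, 2.0, 65.4]
grip_width: 35.3
finger_force: 89.3
```

Request:
arm_command --moves "0 0 0.1 0;0 0 0.2 0;0 0 0.27 0;0 0 0.27 0"

```text
time: 30.5
tool_pos: [552.6, -365.5, 22.8]
tool_rot: [[0.999, 0.05, 0.001], [0.05, -0.999, -0.001], [0.001, 0.001, -1.0]]
force: [0.6, 0.2, 12.1]
grip_width: 35.2
finger_force: 82.3
```

Request:
arm_command --moves "0 0 0 0;0 0 0 0;0 0 0 0" --fingers 0.12

```text
time: 30.8
tool_pos: [551.6, -364.8, 21.2]
tool_rot: [[0.999, 0.05, -0.001], [0.05, -0.999, 0.001], [-0.001, -0.001, -1.0]]
force: [0.0, 0.7, -0.3]
grip_width: 37.7
finger_force: 0.0
```

Request:
arm_command --moves "0 0 0.08 0;0 0 0.16 0;0 0 0.27 0;0 0 0.27 0" --fingers 0.09

```text
time: 31.2
tool_pos: [552.7, -365.7, 33.8]
tool_rot: [[0.999, 0.05, 0.001], [0.05, -0.999, -0.001], [0.001, 0.001, -1.0]]
force: [0.1, -0.5, -0.2]
grip_width: 38.9
finger_force: 0.0
```

Request:
arm_command --moves "0 0 0 0;0 0 0 0;0 0 0 0;0 0 0 0" --fingers 1

```text
time: 31.6
tool_pos: [552.6, -365.6, 33.8]
tool_rot: [[0.999, 0.05, 0.001], [0.05, -0.999, -0.001], [0.001, 0.001, -1.0]]
force: [-1.0, 1.5, 6.3]
grip_width: 35.3
finger_force: 59.2
```

```bash
sed -i 's/(-30,-20,-10,0)/(-20,-10,0,10)/;s/(12,17,22)/(9,13,17)/' wd.py; python3 wd.py
```

```text
31.6 [ 552.6 -365.6   33.8] [-1.   1.5  6.3]
232 11 11 9 6 6 6 6 6 6 6 6 6 6 6 6 6 6 6 6 6 6 6 6 6 6 6 6 6 6 6 6 6 6 6 6 6 6 6 6 6 6 6 6 6 6 6 6 6 6 6 6 5 5 5 5 5 5 5 5 5 5 5 5 5 5 5 5 5 5 5 5 5 5 5 5 5 5 5 5 6 8 9 10 10 10 10 10 11 11 11 10 10 10 10 10 10 10 10 10 10 10 10 10 10 10 10 10 10 10 10 10 10 10 10 10 10 10 10 10 10 10 10 10 10 10 10 10 10 10 10 10 10 10 10 10 10 9 9 9 9 9 9 9 9 9 9 9 9 9 9 6 1 2 3 3 3 3 6 9 6 2 0 1 0 0
252 5 5 5 5 5 5 5 5 5 5 5 3 0 0 0 0 1 3 8 10 14 15 15 15 15 15 15 15 15 15 15 15 15 15 15 15 15 15 15 15 13 8 6 6 5 4 4 4 8 10 10 10 10 10 10 10 10 10 10 10 10 10 10 10 10 10 10 10 9 7 5 5 5 5 5 5 5 5 5 6 8 9 9 10 10 10 10 10 10 10 10 10 10 10 10 10 10 10 10 10 10 10 10 10 10 10 10 10 10 10 10 10 10 10 10 10 10 10 10 10 10 10 10 10 10 10 10 10 10 10 10 10 10 10 10 10 9 10 10 10 10 10 10 10 10 10 10 10 10 10 10 10 10 10 10 10 6 2 3 3 4 4 6 5 1
278 12 12 12 12 12 12 12 12 12 12 12 12 12 12 12 12 12 12 12 12 12 12 12 12 12 12 12 12 12 11 11 11 12 12 12 12 12 12 11 11 11 9 7 7 7 7 7 7 7 7 7 6 5 5 5 5 5 5 5 5 5 5 5 5 5 5 5 5 5 5 5 5 5 5 5 5 5 5 5 6 8 9 10 10 10 10 10 10 10 10 10 10 10 10 10 10 10 10 10 10 10 10 10 10 10 10 10 10 10 10 10 10 10 10 10 10 10 10 10 10 10 10 10 10 10 10 10 10 10 10 10 10 10 10 10 10 9 8 8 8 8 8 8 8 8 8 8 8 5 2 2 3 3 3 3 9 12 12 9 4 1 0 0 0 0
(-20, 9, 2) [187, 207, 213, 266, 305]
(-20, 13, 2) [189, 211, 216, 271, 310]
(-20, 17, 2) [192, 214, 219, 276, 316]
(-10, 9, 2) [182, 196, 215, 257, 305]
(-10, 13, 2) [184, 199, 218, 261, 311]
(-10, 17, 2) [186, 202, 220, 266, 316]
(0, 9, 2) [180, 188, 218, 247, 304]
(0, 13, 2) [182, 190, 221, 252, 310]
(0, 17, 2) [184, 192, 223, 256, 316]
(10, 9, 2) [180, 182, 222, 239, 301]
(10, 13, 2) [182, 184, 225, 243, 307]
(10, 17, 2) [184, 187, 227, 247, 313]
```

Flat again, gripped about 12 mm above the tips. Moving to the card and setting down.

Request:
arm_command --moves "0 0 0.4 0;0 0 0.8 0;0 0.6 0.8 0;0 1.2 0.8 0;0 1.41 0.8 0"

```text
time: 32.15
tool_pos: [551.8, -306.7, 64.7]
tool_rot: [[0.999, 0.051, -0.001], [0.051, -0.999, 0.001], [-0.001, -0.001, -1.0]]
force: [-0.8, 0.5, -2.4]
grip_width: 35.1
finger_force: 60.4
```

Request:
arm_command --moves "0 0 0 0;0 0 -0.4 0;0 0 -0.8 0;0 0 -1.05 0;0 0 -1.15 0"

```text
time: 32.65
tool_pos: [551.6, -309.3, 17.7]
tool_rot: [[0.999, 0.049, -0.001], [0.049, -0.999, 0.001], [-0.001, -0.001, -1.0]]
force: [0.8, -0.0, -2.4]
grip_width: 34.9
finger_force: 60.4
```

Request:
arm_command --moves "0 0 0 0;0 0 -0.06 0;0 0 -0.1 0;0 0 -0.1 0"

```text
time: 33.05
tool_pos: [552.3, -309.0, 15.1]
tool_rot: [[0.999, 0.05, 0.0], [0.05, -0.999, -0.0], [0.0, 0.0, -1.0]]
force: [-0.0, -0.5, -2.2]
grip_width: 34.7
finger_force: 60.4
```

Request:
arm_command --moves "0 0 -0.03 0;0 0 -0.06 0;0 0 -0.06 0"

```text
time: 33.35
tool_pos: [552.1, -308.8, 12.4]
tool_rot: [[0.999, 0.05, -0.0], [0.05, -0.999, 0.0], [-0.0, -0.0, -1.0]]
force: [1.3, -1.1, -2.4]
grip_width: 35.2
finger_force: 60.4
```

Request:
arm_command --moves "0 0 -0.03 0;0 0 -0.05 0;0 0 -0.05 0"

```text
time: 33.65
tool_pos: [552.3, -308.9, 11.8]
tool_rot: [[0.999, 0.05, 0.0], [0.05, -0.999, -0.0], [0.0, 0.0, -1.0]]
force: [-4.1, 2.4, 11.7]
grip_width: 35.1
finger_force: 62.1
```

Request:
arm_command --moves "0 0 0 0;0 0 0 0;0 0 0 0" --fingers 0.13

```text
time: 33.95
tool_pos: [552.3, -309.0, 10.5]
tool_rot: [[0.999, 0.05, 0.0], [0.05, -0.999, -0.0], [0.0, 0.0, -1.0]]
force: [0.5, 0.1, -0.0]
grip_width: 36.7
finger_force: 0.0
```

Request:
arm_command --moves "0 0 0 0;0 0 0 0;0 0 0 0" --fingers -0.15

```text
time: 34.25
tool_pos: [552.2, -308.9, 10.4]
tool_rot: [[0.999, 0.05, -0.0], [0.05, -0.999, 0.0], [-0.0, -0.0, -1.0]]
force: [-0.3, -0.0, 0.2]
grip_width: 49.0
finger_force: 0.0
```

Request:
arm_command --moves "0 0 0.2 0;0 0 0.8 0;0 0 1.8 0;0 0 2.8 0;0 0 3.5 0"

```text
time: 34.75
tool_pos: [552.9, -309.4, 154.0]
tool_rot: [[0.999, 0.05, 0.002], [0.05, -0.999, -0.002], [0.002, 0.002, -1.0]]
force: [0.9, -0.4, 0.8]
grip_width: 49.6
finger_force: 0.0
```

Request:
arm_command --moves "0 0 0 0;0 0 0 0"

```text
time: 34.95
tool_pos: [552.5, -309.1, 151.4]
tool_rot: [[0.999, 0.05, 0.001], [0.05, -0.999, -0.001], [0.001, 0.001, -1.0]]
force: [0.7, -0.9, -0.1]
grip_width: 49.4
finger_force: 0.0
```

Run:
```python
from h import *
s=r.observe();print(s["time"],np.round(s["tool_pos"],1),np.round(s["force"],1),s["grip_width"])
w=r.grab_frame("wrist");cv2.imwrite("pics/w20.png",w);g=cv2.cvtColor(w,cv2.COLOR_BGR2GRAY)
c=np.array([550,-309,0])
ux=np.array([.9988,.049,0]);uy=np.array([-.049,.9988,0])
for nm,p in (("narrow",c+ux*40+[0,0,31]),("blk+",c+ux*15+[0,0,42]),("blk-",c-ux*15+[0,0,42]),("wide",c-ux*40+[0,0,41]),("L",c+uy*18+[0,0,42]),("R",c-uy*18+[0,0,42]),("cardfront",c+ux*50+[0,0,6])): print(nm,pix("wrist",p).round(1))
for y in range(190,384,5): print(y,"".join(f"{g[y,x]//10:3d}" for x in range(200,312,4)))
```

```text
34.95 [ 552.5 -309.1  151.4] [ 0.7 -0.9 -0.1] 49.44351037594968
narrow [255.  148.3]
blk+ [255.  177.7]
blk- [254.9 208.9]
wide [254.9 233. ]
L [235.4 193.5]
R [274.5 193.6]
cardfront [254.9 134.8]
190   7  7  2  7  7  7 12 12 12 11 11 11 11 11 11 11 11 11 14 12 12 12 12 12 12 12  6  3
195   7  7  2  7  7  7 12 12 12 11 11 11 11 11 11 11 11 11  9 12 12 16 12 11 11 12  7  3
200   7  7  2  7  7  7 12 12 12 11 11 11 11 11 11 11 11 11  9 12 12 16 12 11 11 11  6  3
205   7  7  2  7  7  7 12 12 12 11 11 11 11 11 11 11 11 11  9 12 12 16 11 11 11 11  7  3
210   7  7  2  7  7  7 12 13 13 12  9 10 10 11 10 10  9 11 16 16 16 16 11 11 11 11  6  3
215   7  7  2  7  7  7 12 12 12  4  9 10 10 11 11 10 12 11 16 16 16 16 11 11 11 11  6  3
220   7  7  3  7  7  7 12 13 13 13  4  4  3  4  6  6  6  9 16 16 16 16 11 11 11 11  6  3
225   6  7  3  7  7  7 12 13 13 15  9 10 10 11 16 15 13 10 16 16 16 16 11 11 11 11  6  3
230   6  7  4  7  6  6  6  6 11 11 10 10 15 16 16 15 12 11 11 11 11 11 11 11 11 11  8  3
235   4  0  4  6  6  7  7 11 11 11 11 11 11 11 11 11 11 11 11 11 11 11 11 11 11  2  0  5
240   4  0  
[... 1868 characters left out ...]
 0  0  1  1  1  1  1  1  1  1  0  1  1  0  1  1  0  0  1  1  1  0  0  0  1  0
350   0  1  0  0  1  0  1  0  0  1  1  0  0  0  0  0  0  1  1  1  1  1  1  1  0  0  0  1
355   0  0  1  1  1  0  1  0  0  1  1  0  1  0  0  0  0  0  0  0  1  0  0  1  1  1  0  0
360   0  0  0  1  0  0  1  1  0  1  0  1  1  0  1  0  1  0  0  1  0  1  0  0  1  1  0  1
365   1  1  1  0  0  0  1  0  0  0  1  1  0  0  0  1  0  1  0  1  1  1  0  1  1  0  1  1
370   1  1  1  0  1  1  0  1  1  1  0  0  0  1  1  1  1  0  1  1  0  1  1  1  1  1  1  1
375   0  0  0  1  0  1  0  0  1  0  0  1  1  0  1  0  0  1  1  0  1  0  0  0  1  1  0  1
380   0  1  1  1  1  1  0  1  1  1  1  1  1  0  0  1  0  1  1  0  0  0  1  0  1  0  1  1
```

The wrist image matches the predicted placing to within about 2 mm: block edge at row 209, wide end at row 233. Handing in.

```bash
python3 -c "
from workcell import r
print(r.close_job())"
```

```text
the job is handed in; nothing more can be done
None
```

I showed the coupler to the camera wide end first, then narrow end, laid it flat on the middle of the card (within about 2 mm in the last wrist picture), let go and handed in at about 35 s; no verdict came back, so whether it passed is not confirmed.

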